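# Smooth a vase seam, then hold its cradle's spring tail stop open at the mark

### The job

Take the blue-handled rubber-tipped shaper from the tool block, set its tip lightly on the foot end of the clay vase's pale seam and draw it slowly along the whole seam to the rim end, keeping it touching and on the seam, then stand it back in its hole in the block. Then grip the dark wooden handle of the cradle's spring-loaded tail stop, draw it back smoothly until its white pointer lines up with the red index clip on the rule, and keep holding it there so that the freed vase can be lifted out by somebody else: your program finishes while still gripping the handle at the mark. The clay is soft, so press only lightly, do not let the stop snap back, leave the vase lying in its cradle with the seam on top, and leave everything else on the table alone.

Things in the scene. Friction and masses are not known exactly. Their poses are not given: they have to be found in the camera images.
- shaper: Rubber-tipped clay shaper, straight, round, 148 mm long, about 60 g, standing tip down in one of the block's three holes (any), leaning up to 0.15 rad. Blue handle 13 mm thick from 42 to 148 mm above the tip, white band at 130 to 140 mm; metal ferrule 11 mm thick from 15 to 42 mm; black rubber below. Origin at the tip's end (rubber uncompressed), z along the tool to the handle end.
- tip (a point): The working end of the shaper's rubber tip, a round nose of 4.5 mm radius. The rubber gives along the tool by up to 6 mm with a stiffness of about 1.2 N per mm, so pressing it in 1 to 3 mm is a light touch.
- block: Fixed wooden tool block, 185 mm (its x) by 60 mm (its y) by 55 mm high; origin at the centre of its underside. Three round holes, 18 mm in diameter and 45 mm deep (floor 10 mm above the table), in a row along its x at x = -56, 0 and +56 mm, y = 0, mouths at z = 55 mm. One tool stands in each.
- vase: Leather-hard brown clay cylinder, 70 mm in diameter, 140 mm long, about 0.4 kg, lying loose in two V saddles, clamped between the head stop (foot) and the spring pad (rim). Origin on its axis at mid-length, 75 mm above the table; y runs from foot (-70 mm) to rim (+70 mm); z up through the seam (x = 0, z = 35 mm, 110 mm above the table).
- seam_start (a point): Foot end of the seam, on the vase's top surface: a straight cream-coloured line of slip 5 mm wide and 116 mm long.
- seam_end (a point): Rim end of the seam, on the vase's top surface, 12 mm short of the rim and the cork pad.
- cradle: Fixed seaming cradle: plywood base 150 x 440 x 18 mm, V saddles, wooden head stop (top 100 mm above the table), spring barrel (top 94 mm high, 148 to 198 mm from the vase's middle along +y), aluminium rule. Origin on the table under the vase's middle; y points from the vase to the tail stop's handle, the direction of pull; z up.
- tail (a joint): Travel of the spring-loaded tail stop along the cradle's +y, in m: 0 = its pad rests on the vase's rim, grows as it is pulled back, hard stop at 0.062. The spring pulls it back towards the vase: about 6 N at 0 and 120 N/m more (about 11 N at 40 mm).
- grip (a point): Upright round dark wooden grip on the tail stop's crosshead, 26 mm in diameter, 44 mm tall, from 92 to 136 mm above the table, with a brass band; free all round (the spring barrel is 27 mm from it at rest). The point lies on its axis, 115 mm above the table; it slides with the tail stop along the cradle's y.
- pad (a point): Round cork-faced pad of the tail stop, 54 mm in diameter, that presses on the vase's rim; the point is the middle of its cork face.
- pointer (a point): Free end of the white pointer, 4 mm wide, on the tail stop's crosshead, on the far side of the cradle (its +x), 48 mm above the table.
- index: Red index clip, 5 mm wide, fixed on the rule beside the pointer's path. Origin at its edge nearest the pointer's end, on the clip's centre line; its axes are parallel to the cradle's. The pointer is at the mark when it has the same y in this frame: a pull of 30 to 48 mm from rest.
- wood_tool: Bystander: pale wooden modelling tool, 13 mm in diameter, 137 mm long, standing in another hole of the block. Origin at its lower end.
- needle_tool: Bystander: needle tool with black handle 13 mm in diameter, 133 mm long, standing in another hole of the block. Origin at its lower end.
- bowl: Bystander: white ceramic bowl, 136 mm across, 60 mm high, origin under its centre.
- tape: Bystander: black and yellow tape measure lying flat between robot and cradle, 70 by 66 by 38 mm, origin under its centre.
- rib: Bystander: flat wooden potter's rib, 50 by 120 by 7 mm, origin under its centre.
- brush_pot: Bystander: grey pot of brushes, 76 mm across, 200 mm high with brushes, origin under its centre.
Mind the look-alikes: they are no part of the job. What is shaped like the block but purple or yellow is not meant.

How it is judged:
By the outcome, as a careful person would: the job done as asked, in the order asked, and still so for the second after the job is handed in, while the arm keeps its last pose, push and grip.
It also fails if it takes over 72 s, if anything falls off the work surface, if the arm or the gripper's body presses on something with over 40 N, if the wrist force passes 120 N, or if a joint passes its speed limit or range.

### The arm

A 6-joint arm with a two-finger parallel gripper is mounted at the origin on the work surface. World frame = base frame: x ahead of the robot, y to its left, z up, the work surface at z = 0. Lengths are in m, angles in degrees, forces in N, time in s.
With the tool pointing down it reaches from about 0.35 to 0.975 m from the base axis. Payload 17.4 kg.
Tool frame: the origin (TCP) lies at the very end of the fingers, on their centre line; the grasp point (between the pads) lies 19 mm behind it; z points along the fingers, y is the line along which they close (so a half turn about z gives the same grasp; the last joint's range is limited). The gripper opens to 85 mm and grips with 20 to 120 N. Pads are 22 mm wide; open, the fingers measure 114 mm over their backs; the gripper's body (76 mm by 85 mm) begins 54 mm behind the grasp point. The pads swing forward as they close: fully open they stand 13 mm farther back than shut.
Start: joints at [-71.436, 6.646, 82.598, -0, 90.757, -2.166], TCP at [0.239, -0.631, 0.192] pointing down, gripper open.
Joint ranges: [-162.19, 162.19], [-47.58, 125.68], [4.15, 143.07], [-65.23, 245.23], [0.69, 171.88], [-170.13, 170.13]. Speed limits (degrees/s): [108.29, 108.29, 127.2, 180, 180, 180].

### API

Orientations are given as a 3x3 rotation matrix whose columns are the frame's x, y, z axes.
In Python, from cell import * gives the robot as it stands.
- The arm moves only by the tool carry_out, never from a script. Its argument "plan" is a list of rows, each an object with "translation": the shift along the tool's x, y, z in mm, a list of three; "yaw": the turn about the tool's z in degrees. A call has 1 to 10 rows; each row shifts and turns the commanded pose from where the row before left it, along the tool's axes as they then stand; what a row does not reach is not made up. A row lasts 1/10 s, in which the tool goes at most 50 mm and 8.59 degrees, less where a joint would pass 70% of its speed; a pose out of reach is approached as far as the arm can. A call with a gripper value outside its range is refused whole. "hand" is the finger opening in mm, from 0 to 85.4, set as the call begins (left out, the last holds). The fingers move at their own pace and stop on an object; the grip force is fixed at half the most. Time passes only in rows, so rows that do not move let the fingers close. It gives the time, the measured TCP pose, the force, the opening and the grip force at its end, in the units of the state.
- state(): the state, without advancing time (a new reading comes with each control period).
- camera(name): name is "scene" or "top" or "wrist"; returns a dict with "color" (420x560x3 uint8, red, green, blue), "intrinsics" (3x3 intrinsics, pixels), "dist_coeffs" ([k1, k2, p1, p2, k3] as OpenCV has them; the pictures are not rectified), "R" (3x3) and "t" (3): a world point X has camera coordinates R X + t. Camera axes: x right, y down, z forward; pixel columns grow to the right and rows downward; lengths in m; the calibration is good to about 2 mm. A picture is of the moment at which its call begins. There is no depth.
- sign_off(): hands the job in; it is judged then, once.
The state is a dict: "time": time; "joints": joint angles; "qvel": joint speeds; "joint_torque": joint torques, N m; "tool_pos": TCP position; "orientation": TCP orientation; "force": force on the tool from outside, world axes, zero at the start; "moment": the same for the moment, N m; "finger_gap": opening from 0.0 (shut) to 1.0 (fully open); "gripper_force": force on a finger pad.
Only numpy, scipy, OpenCV 4.12 (cv2) and the standard library are available. Lean on these libraries where they do the work, as an engineer would, in place of code of your own. Each camera call takes 0.05 s, during which the arm holds its last target. There are 200 camera calls.

## Working session

There is one attempt and no reset: what is moved stays moved. The work goes in short steps, Python scripts to look and compute and a tool call to move; the robot and the scene stay as the last step left them, time stands still between calls to the robot, and variables do not carry over. Pictures are saved under pics/ and viewed, at most 10 in all, crops included, and the job is handed in when it is done.

Besides the shell and the picture viewer there is one more tool, called after ">>>" as name(argument=value, ...) on one line, values as JSON. carry_out: Moves the arm, as the interface text tells. Its arguments: {"type":"object","properties":{"plan":{"type":"array","items":{"type":"object","properties":{"translation":{"type":"array","items":{"type":"number"}},"yaw":{"type":"number"}}}},"hand":{"type":"number"}},"required":["plan"]}

```bash
mkdir -p pics; ls; python3 - <<'E'
from cell import *
import cv2
for n in ("scene","top"):
    c=camera(n); cv2.imwrite(f"pics/{n}0.png",cv2.resize(c["color"][:,:,::-1],(800,600),interpolation=cv2.INTER_CUBIC)); print(n,c["intrinsics"],c["dist_coeffs"],c["R"],c["t"])
    import numpy as np; np.save(f"pics/{n}0.npy",c["color"])
print(state())
E
```

```text
pics
scene [[478.30726655   0.         284.1650315 ]
 [  0.         478.30726655 197.8607057 ]
 [  0.           0.           1.        ]] [0.04842862 0.         0.         0.         0.        ] [[ 0.70910734  0.704886   -0.01739281]
 [ 0.40859363 -0.4308938  -0.80460038]
 [-0.574646    0.56344144 -0.59356189]] [-0.30353118 -0.17311547  1.50729986]
top [[528.9565018    0.         268.14326909]
 [  0.         528.9565018  211.31756479]
 [  0.           0.           1.        ]] [0.03729857 0.         0.         0.         0.        ] [[ 0.00720963 -0.9999665   0.00387499]
 [-0.994932   -0.00756187 -0.10026533]
 [ 0.10029127 -0.00313247 -0.99495319]] [-0.095355    0.53535626  1.21358312]
{'time': 0.1, 'joints': array([-7.14370139e+01,  6.67191759e+00,  8.26308487e+01, -3.49203791e-04,
        9.07562895e+01, -2.16750054e+00]), 'qvel': array([-0.03121495, -0.00816456, -0.04077439,  0.00942085, -0.03052034,
        0.01732429]), 'joint_torque': array([ 3.28726434e-03, -7.33660841e+01, -6.33787894e+01,  2.06885943e-05,
        5.28046585e-03,  7.10738647e-06]), 'tool_pos': array([ 0.23883773, -0.63111649,  0.19154124]), 'orientation': array([[ 9.35255850e-01,  3.53972293e-01, -3.33903338e-04],
       [ 3.53972448e-01, -9.35255342e-01,  9.75154703e-04],
       [ 3.28928651e-05, -1.03021172e-03, -9.99999469e-01]]), 'force': array([0.07609596, 0.47559862, 0.04818195]), 'moment': array([-0.00651537, -0.02962034,  0.00836411]), 'gripper_force': 0.0, 'finger_gap': 1.0011772230352032}
```

View pics/scene0.png

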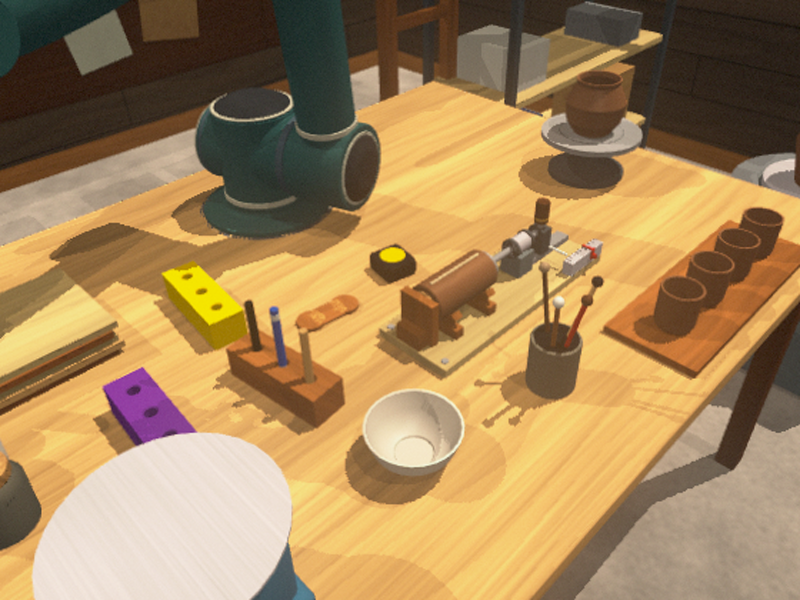

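View pics/top0.png

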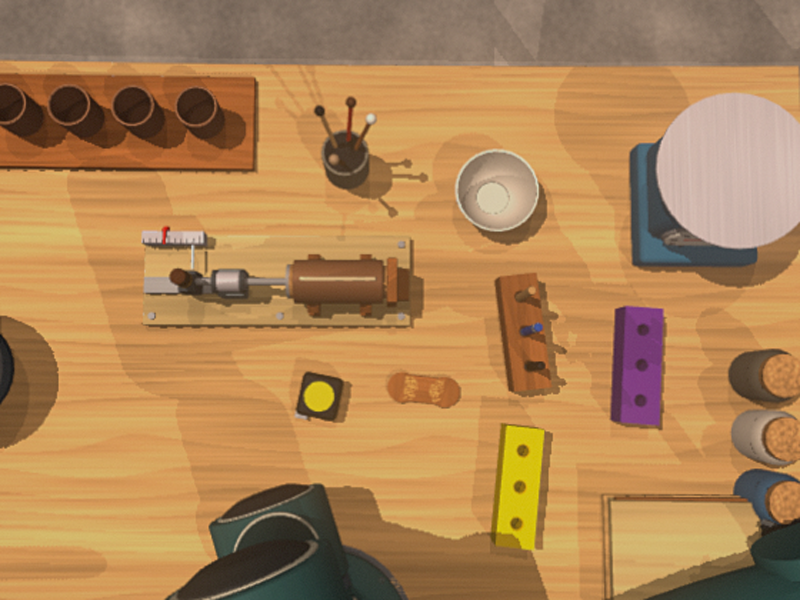

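The brown block has three tools: black needle tool (scene 252,325), blue shaper with a white band (276,335), pale wood tool (306,355). The yellow (200,300) and purple (148,405) blocks are decoys. I choose the blue one, in the middle hole, top view (532,328). The cradle's foot is to the right and its handle to the left (top 180,278), with the red clip at (165,235). Next, a close crop.

```bash
python3 - <<'E'
import cv2,numpy as np
T=np.load("pics/top0.npy")[:,:,::-1];S=np.load("pics/scene0.npy")[:,:,::-1]
r=lambda I,x,y,w,h,k:cv2.resize(I[y:y+h,x:x+w],None,fx=k,fy=k,interpolation=cv2.INTER_CUBIC)
o=np.zeros((600,800,3),np.uint8)
o[:300,:800]=r(T,96,158,200,75,4)
o[300:600,:240]=r(T,340,185,60,75,4)
o[300:600,250:550]=r(S,155,200,100,100,3)
o[300:600,560:800]=r(S,345,135,80,100,3)
cv2.imwrite("pics/crop1.png",o)
E
```

```text
(no output)
```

View pics/crop1.png

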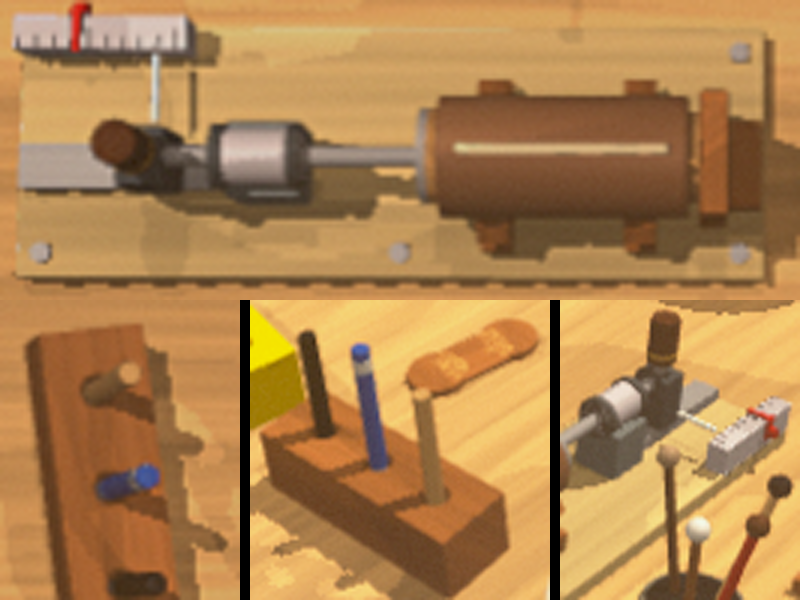

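The crop confirms the blue handle with its white band in the middle hole, upper end at crop (148,477). Seam runs from (668,148) at the foot to (455,148) at the rim. The pointer end is at (156,55) and the clip at (77,45).

```bash
cat > h.py <<'E'
import numpy as np, cv2
CAM={"top":([[528.9565018,0,268.14326909],[0,528.9565018,211.31756479],[0,0,1]],[0.03729857,0,0,0,0],[[0.00720963,-0.9999665,0.00387499],[-0.994932,-0.00756187,-0.10026533],[0.10029127,-0.00313247,-0.99495319]],[-0.095355,0.53535626,1.21358312]),
"scene":([[478.30726655,0,284.1650315],[0,478.30726655,197.8607057],[0,0,1]],[0.04842862,0,0,0,0],[[0.70910734,0.704886,-0.01739281],[0.40859363,-0.4308938,-0.80460038],[-0.574646,0.56344144,-0.59356189]],[-0.30353118,-0.17311547,1.50729986])}
def ray(cam,px):
    K,d,R,t=[np.array(v,float) for v in (CAM[cam] if isinstance(cam,str) else (cam["intrinsics"],cam["dist_coeffs"],cam["R"],cam["t"]))]
    u=cv2.undistortPoints(np.array([[px]],float),K,d)[0,0]
    v=R.T@np.r_[u,1]; return -R.T@t, v/np.linalg.norm(v)
def atz(cam,px,z):
    o,v=ray(cam,px); return o+v*(z-o[2])/v[2]
def tri(obs):
    A=np.zeros((3,3));b=np.zeros(3)
    for c,p in obs:
        o,v=ray(c,p);P=np.eye(3)-np.outer(v,v);A+=P;b+=P@o
    x=np.linalg.solve(A,b); return x,[np.linalg.norm(np.cross(x-ray(c,p)[0],ray(c,p)[1])) for c,p in obs]
E
python3 - <<'E'
from h import *
np.set_printoptions(precision=4,suppress=True)
t=lambda x,y:(96+(x+.5)/4-.5,158+(y+.5)/4-.5)
b=lambda x,y:(340+(x+.5)/4-.5,185+(y-299.5)/4-.5)
s=lambda x,y:(155+(x-249.5)/3-.5,200+(y-299.5)/3-.5)
s2=lambda x,y:(345+(x-559.5)/3-.5,135+(y-299.5)/3-.5)
a=atz("top",t(668,148),.11);e=atz("top",t(455,148),.11);print("seam",a,e,np.linalg.norm(a-e))
for n,p in dict(TL=(20,30),TR=(765,30),BR=(765,280),BL=(18,275)).items(): print(n,atz("top",t(*p),.018))
print("pointer",atz("top",t(156,56),.048),"index",atz("top",t(77,49),.048))
print("grip top",atz("top",t(110,138),.136), tri([("top",t(110,138)),("scene",s2(665,320))]))
for p in ((497,278),(537,274),(551,390),(512,394)): print("blk",atz("top",np.array(p)*.7-.15,.055))
print("shaper top",tri([("top",b(150,477)),("scene",s(360,350))]))
print("shaper mouth",tri([("top",b(106,489)),("scene",s(379,465))]))
E
```

```text
seam [ 0.5644 -0.0788  0.11  ] [0.5635 0.038  0.11  ] 0.11676335466709825
TL [0.644  0.3066 0.018 ]
TR [ 0.6479 -0.1353  0.018 ]
BR [ 0.4987 -0.1358  0.018 ]
BL [0.4985 0.3022 0.018 ]
pointer [0.6239 0.2184 0.048 ] index [0.6276 0.264  0.048 ]
grip top [0.564  0.2193 0.136 ] (array([0.5625, 0.2182, 0.1341]), [np.float64(0.0023218281409222745), np.float64(0.002321828140922307)])
blk [ 0.5736 -0.274   0.055 ]
blk [ 0.5806 -0.3384  0.055 ]
blk [ 0.3953 -0.358   0.055 ]
blk [ 0.3885 -0.2962  0.055 ]
shaper top (array([ 0.4879, -0.3187,  0.1576]), [np.float64(0.00019957119913828722), np.float64(0.00019957119913840445)])
shaper mouth (array([ 0.4872, -0.3169,  0.0521]), [np.float64(0.0013170744963221298), np.float64(0.001317074496322207)])
```

>>> carry_out(hand=85, plan=[{"translation": [0, 0, -17], "yaw": 6.9}, {"translation": [0, 0, -17], "yaw": 6.9}, {"translation": [0, 0, -17], "yaw": 6.9}, {"translation": [28, -35, 0], "yaw": 0}, {"translation": [28, -35, 0], "yaw": 0}, {"translation": [28, -35, 0], "yaw": 0}, {"translation": [28, -35, 0], "yaw": 0}, {"translation": [28, -35, 0], "yaw": 0}, {"translation": [28, -35, 0], "yaw": 0}, {"translation": [28, -35, 0], "yaw": 0}])

```text
time: 1.1
tool_pos: [0.4355, -0.3846, 0.243]
orientation: [[1.0, 0.0, -0.0], [0.0, -1.0, 0.0], [-0.0, -0.0, -1.0]]
force: [-0.8, -1.7, -0.1]
finger_gap: 0.995
gripper_force: 0.0
```

>>> carry_out(plan=[{"translation": [20, -25, 0], "yaw": 0}, {"translation": [20, -25, 0], "yaw": 0}, {"translation": [12, -19, 0], "yaw": 0}, {"translation": [0, 0, 0], "yaw": 0}, {"translation": [0, 0, 0], "yaw": 0}])

```text
time: 1.6
tool_pos: [0.4867, -0.3171, 0.2429]
orientation: [[1.0, 0.001, -0.0], [0.001, -1.0, 0.0], [-0.0, -0.0, -1.0]]
force: [0.4, 0.6, 0.7]
finger_gap: 0.994
gripper_force: 0.0
```

```bash
python3 - <<'E'
from cell import *
import cv2,numpy as np,pickle
o=[]
for n in ("wrist","top"):
    c=camera(n); pickle.dump(c,open(f"pics/{n}1.pkl","wb"))
    if n=="wrist": o=c["color"]; print(c["intrinsics"],c["R"],c["t"],c["dist_coeffs"])
cv2.imwrite("pics/w1.png",cv2.resize(o[:,:,::-1],(800,600),interpolation=cv2.INTER_CUBIC))
s=state();print(s["tool_pos"],s["orientation"],s["joints"],s["time"])
E
```

```text
[[323.76876368   0.         284.31669405]
 [  0.         323.76876368 214.64059585]
 [  0.           0.           1.        ]] [[ 2.43981808e-03 -9.99996976e-01  3.09564220e-04]
 [-9.59817039e-01 -2.25491666e-03  2.80617474e-01]
 [-2.80615927e-01 -9.81780599e-04 -9.59819638e-01]] [-0.31734809  0.41491571  0.56465842] [-0.04847861  0.          0.          0.          0.        ]
[ 0.48630625 -0.31779689  0.24304643] [[ 9.99999937e-01 -1.23206307e-04 -3.32436954e-04]
 [-1.23205917e-04 -9.99999992e-01  1.19216360e-06]
 [-3.32437098e-04 -1.15120532e-06 -9.99999945e-01]] [-3.56737844e+01 -5.58204459e+00  9.02379755e+01 -1.11008110e-02
  9.53595818e+01  5.43322394e+01] 1.7
```

View pics/w1.png

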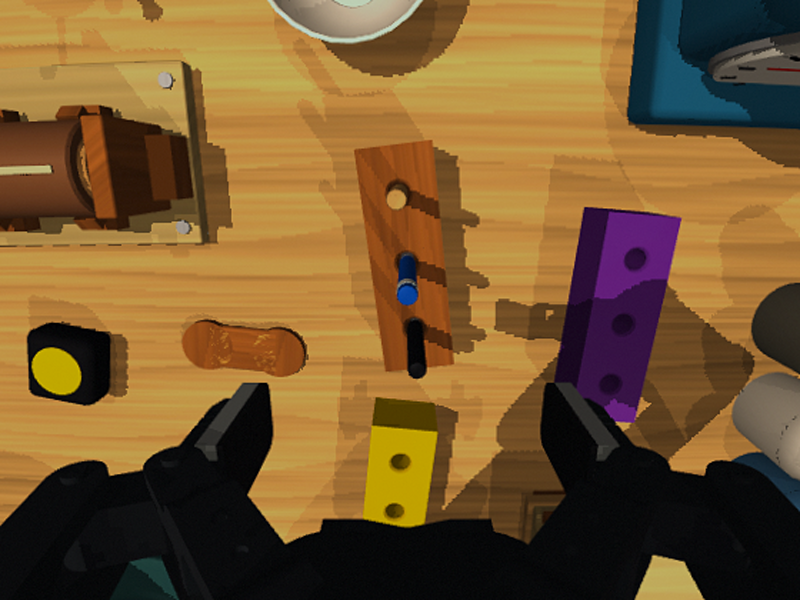

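The wrist view shows the shaper's end at (407,294) and its mouth at about (407,259). The block's top corners are (356,150), (432,141), (453,363) and (386,371). The seam's foot end is at (52,169).

```bash
python3 - <<'E'
from h import *; import pickle
np.set_printoptions(precision=4,suppress=True)
w=pickle.load(open("pics/wrist1.pkl","rb"));tp=pickle.load(open("pics/top1.pkl","rb"))
p=lambda x,y:((x+.5)*.7-.5,(y+.5)*.7-.5)
print("top end",atz(w,p(407,295),.158))
print("mouth",atz(w,p(407,258),.055))
C=np.array([atz(w,p(*q),.055) for q in ((356,150),(432,141),(453,363),(386,371))]);print(C,C.mean(0),np.linalg.norm(C-np.roll(C,1,0),axis=1))
print("seamfoot",atz(w,p(52,169),.11))
b=lambda x,y:(340+(x+.5)/4-.5,185+(y-299.5)/4-.5)
s=lambda x,y:(155+(x-249.5)/3-.5,200+(y-299.5)/3-.5)
print(tri([(w,p(407,295)),("top",b(150,477)),("scene",s(360,350))]))
print(tri([(w,p(407,258)),("scene",s(379,465)),("top",b(106,489))]))
E
```

```text
top end [ 0.4866 -0.3165  0.158 ]
mouth [ 0.4903 -0.3166  0.055 ]
[[ 0.5738 -0.2774  0.055 ]
 [ 0.5805 -0.3354  0.055 ]
 [ 0.3985 -0.3568  0.055 ]
 [ 0.3908 -0.2986  0.055 ]] [ 0.4859 -0.3171  0.055 ] [0.1842 0.0583 0.1832 0.0586]
seamfoot [ 0.5617 -0.0765  0.11  ]
(array([ 0.4872, -0.3179,  0.1575]), [np.float64(0.0015512961312490628), np.float64(0.0011686544996711763), np.float64(0.0005883819609211156)])
(array([ 0.4882, -0.3169,  0.0523]), [np.float64(0.001614505033693298), np.float64(0.0019351715567826363), np.float64(0.0011360547758456966)])
```

>>> carry_out(plan=[{"translation": [0.5, 0, 24], "yaw": 0}, {"translation": [0, 0, 30], "yaw": 0}, {"translation": [0, 0, 30], "yaw": 0}, {"translation": [0, 0, 30], "yaw": 0}, {"translation": [0, 0, 20], "yaw": 0}, {"translation": [0, 0, 0], "yaw": 0}])

```text
time: 2.3
tool_pos: [0.4856, -0.3172, 0.1062]
orientation: [[1.0, -0.001, -0.004], [-0.001, -1.0, 0.003], [-0.004, -0.003, -1.0]]
force: [0.2, -0.8, -0.2]
finger_gap: 0.995
gripper_force: 0.0
```

>>> carry_out(hand=0, plan=[{"translation": [0, 0, 0]}, {"translation": [0, 0, 0]}, {"translation": [0, 0, 0]}, {"translation": [0, 0, 0]}, {"translation": [0, 0, 0]}, {"translation": [0, 0, 0]}, {"translation": [0, 0, 0]}, {"translation": [0, 0, 0]}])

```text
invalid input at $.plan[0]: expected keys translation, yaw
```

>>> carry_out(hand=0, plan=[{"translation": [0, 0, 0], "yaw": 0}, {"translation": [0, 0, 0], "yaw": 0}, {"translation": [0, 0, 0], "yaw": 0}, {"translation": [0, 0, 0], "yaw": 0}, {"translation": [0, 0, 0], "yaw": 0}, {"translation": [0, 0, 0], "yaw": 0}, {"translation": [0, 0, 0], "yaw": 0}, {"translation": [0, 0, 0], "yaw": 0}])

```text
time: 3.1
tool_pos: [0.4873, -0.3172, 0.1093]
orientation: [[1.0, 0.001, 0.0], [0.001, -1.0, -0.0], [0.0, 0.0, -1.0]]
force: [0.1, -0.2, 0.5]
finger_gap: 0.105
gripper_force: 58.6
```

>>> carry_out(plan=[{"translation": [0, 0, -10], "yaw": 0}, {"translation": [0, 0, -20], "yaw": 0}, {"translation": [0, 0, -25], "yaw": 0}, {"translation": [0, 0, -25], "yaw": 0}, {"translation": [0, 0, -25], "yaw": 0}, {"translation": [0, 0, -20], "yaw": 0}, {"translation": [0, 0, -5], "yaw": 0}, {"translation": [0, 0, 0], "yaw": 0}])

```text
time: 3.9
tool_pos: [0.4874, -0.3173, 0.2398]
orientation: [[1.0, 0.001, 0.001], [0.001, -1.0, -0.001], [0.001, 0.001, -1.0]]
force: [0.0, 0.2, -0.6]
finger_gap: 0.106
gripper_force: 58.6
```

```bash
python3 - <<'E'
from cell import *
import cv2,numpy as np,pickle
r=lambda I,x,y,w,h,k:cv2.resize(I[y:y+h,x:x+w,::-1],None,fx=k,fy=k,interpolation=cv2.INTER_CUBIC)
c={n:camera(n) for n in ("wrist","scene","top")}
pickle.dump(c,open("pics/c2.pkl","wb"))
o=np.zeros((600,800,3),np.uint8)
o[:,:400]=r(c["scene"]["color"],140,160,100,150,4)
o[:,400:]=r(c["wrist"]["color"],230,140,100,150,4)
cv2.imwrite("pics/c2.png",o);s=state();print(s["tool_pos"],s["force"])
E
```

```text
[ 0.48695371 -0.31697547  0.2378717 ] [ 0.21546088 -0.97957654 -0.2077227 ]
```

View pics/c2.png

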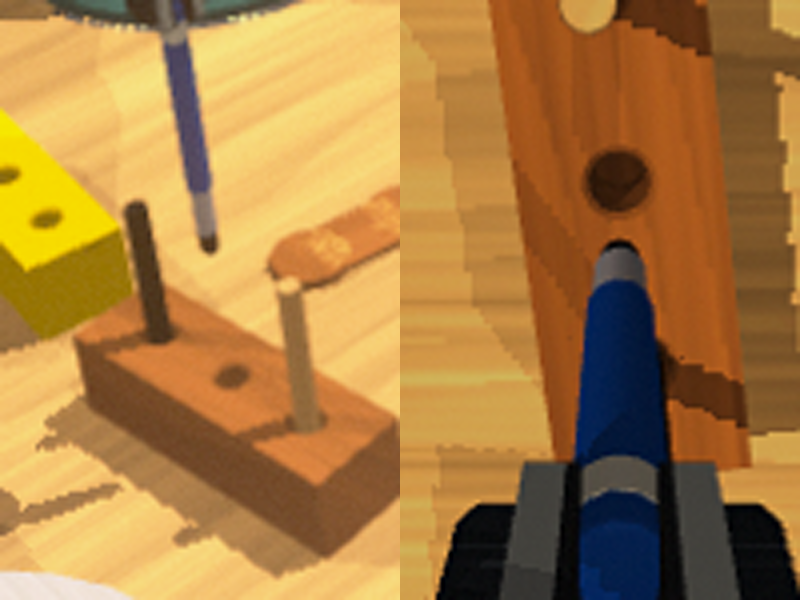

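Shaper held. Its tip is at scene crop (209,250) and wrist crop (620,243). The empty hole is at wrist (618,180) and scene (232,376).

```bash
python3 - <<'E'
from h import *; import pickle
np.set_printoptions(precision=4,suppress=True)
c=pickle.load(open("pics/c2.pkl","rb"));w=c["wrist"]
s=lambda x,y:(140+(x+.5)/4-.5,160+(y+.5)/4-.5)
v=lambda x,y:(230+(x-399.5)/4-.5,140+(y+.5)/4-.5)
print("tip",tri([("scene",s(209,249)),(w,v(620,244))]), atz(w,v(620,244),.138),atz("scene",s(209,249),.138))
print("hole",atz(w,v(618,180),.055),atz("scene",s(232,376),.055))
print("cam",ray(w,(0,0))[0])
E
```

```text
tip (array([ 0.4886, -0.3179,  0.1432]), [np.float64(0.001627282574817152), np.float64(0.0016272825748172637)]) [ 0.4883 -0.3167  0.138 ] [ 0.4816 -0.3157  0.138 ]
hole [ 0.487  -0.3162  0.055 ] [ 0.4864 -0.3176  0.055 ]
cam [ 0.5579 -0.316   0.4226]
```

>>> carry_out(plan=[{"translation": [0, -20, 0], "yaw": 0}, {"translation": [0, -40, 0], "yaw": 0}, {"translation": [0, -40, 0], "yaw": 0}, {"translation": [20, -40, 0], "yaw": 0}, {"translation": [20, -40, 0], "yaw": 0}, {"translation": [20, -35, 0], "yaw": 0}, {"translation": [15.5, -20, 0], "yaw": 0}, {"translation": [0, -5, 0], "yaw": 0}, {"translation": [0, 0, 12], "yaw": 0}, {"translation": [0, 0, 0], "yaw": 0}])

```text
time: 5.05
tool_pos: [0.5615, -0.0773, 0.2248]
orientation: [[1.0, 0.0, -0.003], [0.0, -1.0, 0.0], [-0.003, -0.0, -1.0]]
force: [-0.8, 0.1, -1.4]
finger_gap: 0.107
gripper_force: 58.7
```

```bash
python3 - <<'E'
from cell import *
import cv2,numpy as np,pickle
r=lambda I,x,y,w,h,k:cv2.resize(I[y:y+h,x:x+w,::-1],None,fx=k,fy=k,interpolation=cv2.INTER_CUBIC)
c={n:camera(n) for n in ("wrist","scene","top")}
pickle.dump(c,open("pics/c3.pkl","wb"))
o=np.zeros((600,800,3),np.uint8)
o[:300]=r(c["wrist"]["color"],140,150,200,75,4)
o[300:,:400]=r(c["scene"]["color"],270,160,100,75,4)
o[300:,400:]=r(c["top"]["color"],190,160,100,75,4)
cv2.imwrite("pics/c3.png",o);s=state();print(s["time"],s["tool_pos"],s["force"])
E
```

```text
5.2 [ 0.56214414 -0.07788059  0.22705438] [ 0.37043687 -0.19774577  0.34205002]
```

View pics/c3.png

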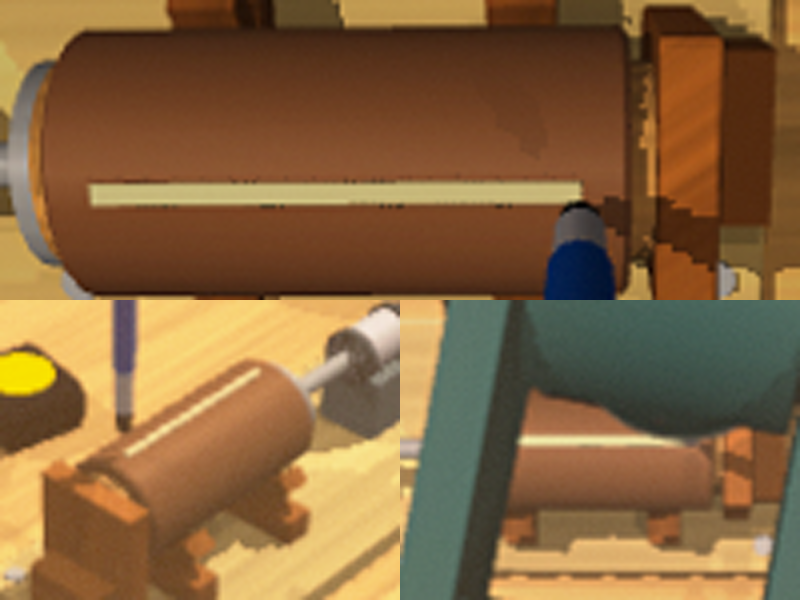

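The tip hovers above the seam's foot end: wrist tip (581,205), seam foot (582,193), rim (90,195). In the scene crop, the tip is at (125,429) and the seam runs (127,455) to (258,370).

```bash
python3 - <<'E'
from h import *; import pickle
np.set_printoptions(precision=4,suppress=True)
c=pickle.load(open("pics/c3.pkl","rb"));w=c["wrist"]
v=lambda x,y:(140+(x+.5)/4-.5,150+(y+.5)/4-.5)
s=lambda x,y:(270+(x+.5)/4-.5,160+(y-299.5)/4-.5)
t=lambda x,y:(96+(x+.5)/4-.5,158+(y+.5)/4-.5)
print("tip",tri([("scene",s(125,429)),(w,v(581,204))]),atz(w,v(581,204),.128))
for a,b,k in (((582,193),(127,455),(668,148)),((90,195),(258,370),(455,148))):
  print("seam",atz(w,v(*a),.11),atz("scene",s(*b),.11),atz("top",t(*k),.11))
for z in(.11,.128): print("wrist project tip dir",ray(w,v(581,204))[0],atz(w,v(581,204),z))
E
```

```text
tip (array([ 0.5623, -0.0775,  0.1281]), [np.float64(0.001207304558003476), np.float64(0.0012073045580035227)]) [ 0.5633 -0.0768  0.128 ]
seam [ 0.5615 -0.0771  0.11  ] [ 0.5619 -0.077   0.11  ] [ 0.5644 -0.0788  0.11  ]
seam [0.561  0.0398 0.11  ] [0.5602 0.0389 0.11  ] [0.5635 0.038  0.11  ]
wrist project tip dir [ 0.6327 -0.0762  0.4073] [ 0.5588 -0.0769  0.11  ]
wrist project tip dir [ 0.6327 -0.0762  0.4073] [ 0.5633 -0.0768  0.128 ]
```

```bash
python3 - <<'E'
from h import *; import pickle
np.set_printoptions(precision=4,suppress=True)
c=pickle.load(open("pics/c3.pkl","rb"));w=c["wrist"]
v=lambda x,y:(140+(x+.5)/4-.5,150+(y+.5)/4-.5)
s=lambda x,y:(270+(x+.5)/4-.5,160+(y-299.5)/4-.5)
# find tip's top silhouette: print column profile
g=w["color"].astype(int)
for x in (283,285,287): print(x,[tuple(g[y,x]) for y in range(194,210)])
x,r=tri([("scene",s(125,423.5)),(w,v(581,204+20))]);print("nose centre",x,r)
for y in (222,224,226): print(y,atz(w,v(581,y),.1325))
c2=pickle.load(open("pics/c2.pkl","rb"))
print(atz(c2["wrist"],(230+(620-400)/4-.4,140+243/4+4.7),.1435))
E
```

```text
283 [(np.int64(131), np.int64(78), np.int64(44)), (np.int64(139), np.int64(114), np.int64(72)), (np.int64(197), np.int64(181), np.int64(117)), (np.int64(201), np.int64(183), np.int64(121)), (np.int64(202), np.int64(185), np.int64(121)), (np.int64(209), np.int64(191), np.int64(126)), (np.int64(109), np.int64(99), np.int64(64)), (np.int64(17), np.int64(14), np.int64(11)), (np.int64(85), np.int64(77), np.int64(76)), (np.int64(87), np.int64(79), np.int64(78)), (np.int64(85), np.int64(78), np.int64(76)), (np.int64(86), np.int64(79), np.int64(77)), (np.int64(84), np.int64(77), np.int64(77)), (np.int64(87), np.int64(78), np.int64(76)), (np.int64(86), np.int64(78), np.int64(76)), (np.int64(87), np.int64(78), np.int64(74))]
285 [(np.int64(135), np.int64(83), np.int64(48)), (np.int64(108), np.int64(77), np.int64(48)), (np.int64(128), np.int64(100), np.int64(61)), (np.int64(159), np.int64(122), np.int64(75)), (np.int64(135), np.int64(104), np.int64(65)), (np.int64(165), np.int64(125), np.int64(74)), (np.int64(49), np.int64(35), np.int64(21)), (np.int64(0), np.int64(0), np.int64(0)), (np.int64(7
[... 583 characters left out ...]
2), np.int64(79), np.int64(44)), (np.int64(107), np.int64(61), np.int64(35)), (np.int64(34), np.int64(19), np.int64(11)), (np.int64(34), np.int64(34), np.int64(34)), (np.int64(61), np.int64(58), np.int64(57)), (np.int64(64), np.int64(58), np.int64(57)), (np.int64(64), np.int64(58), np.int64(57)), (np.int64(64), np.int64(58), np.int64(56)), (np.int64(63), np.int64(58), np.int64(56)), (np.int64(65), np.int64(58), np.int64(55)), (np.int64(66), np.int64(58), np.int64(56))]
nose centre [ 0.5596 -0.0767  0.1305] [np.float64(0.00024379076358120033), np.float64(0.00024379076358117149)]
222 [ 0.5604 -0.0768  0.1325]
224 [ 0.5599 -0.0768  0.1325]
226 [ 0.5595 -0.0768  0.1325]
[ 0.4852 -0.3166  0.1435]
```

>>> carry_out(plan=[{"translation": [1.5, 0, 3], "yaw": 0}, {"translation": [0, 0, 6], "yaw": 0}, {"translation": [0, 0, 4], "yaw": 0}, {"translation": [0, 0, 2], "yaw": 0}, {"translation": [0, 0, 0], "yaw": 0}, {"translation": [0, 0, 0], "yaw": 0}])

```text
time: 5.8
tool_pos: [0.5641, -0.0771, 0.2123]
orientation: [[1.0, 0.001, 0.0], [0.001, -1.0, 0.0], [0.0, -0.0, -1.0]]
force: [-0.8, -0.2, -1.2]
finger_gap: 0.11
gripper_force: 58.7
```

```bash
cat > avg.py <<'E'
from cell import *
import numpy as np
def avg(n=8,name="top"):
    P=[];F=[];M=[]
    for i in range(n):
        c=camera(name); s=state(); P.append(s["tool_pos"]);F.append(s["force"]);M.append(s["moment"])
    print(s["time"],"pos",np.mean(P,0).round(5),"sd",np.std(P,0).round(5),"F",np.mean(F,0).round(2),np.std(F,0).round(2),"M",np.mean(M,0).round(3)); return c
E
python3 -c "
from avg import *
avg()"
```

```text
6.2 pos [ 0.56418 -0.07713  0.21236] sd [2.e-05 1.e-05 6.e-05] F [-0.15 -0.09 -0.57] [0.43 0.57 0.32] M [ 0.024 -0.017 -0.009]
```

```bash
python3 - <<'E'
from cell import *
import cv2,numpy as np,pickle
r=lambda I,x,y,w,h,k:cv2.resize(I[y:y+h,x:x+w,::-1],None,fx=k,fy=k,interpolation=cv2.INTER_CUBIC)
c={n:camera(n) for n in ("wrist","scene")}
pickle.dump(c,open("pics/c4.pkl","wb"))
o=np.zeros((600,800,3),np.uint8)
o[:400]=r(c["wrist"]["color"],210,165,100,50,8)
o[400:,:400]=r(c["scene"]["color"],280,180,50,25,8)
o[400:,400:]=r(c["wrist"]["color"],130,170,100,50,4)
cv2.imwrite("pics/c4.png",o);s=state();print(s["time"],s["tool_pos"],s["force"])
E
```

```text
6.3 [ 0.5641306  -0.07712992  0.21220891] [ 0.11816225 -0.30904995 -0.41683017]
```

View pics/c4.png

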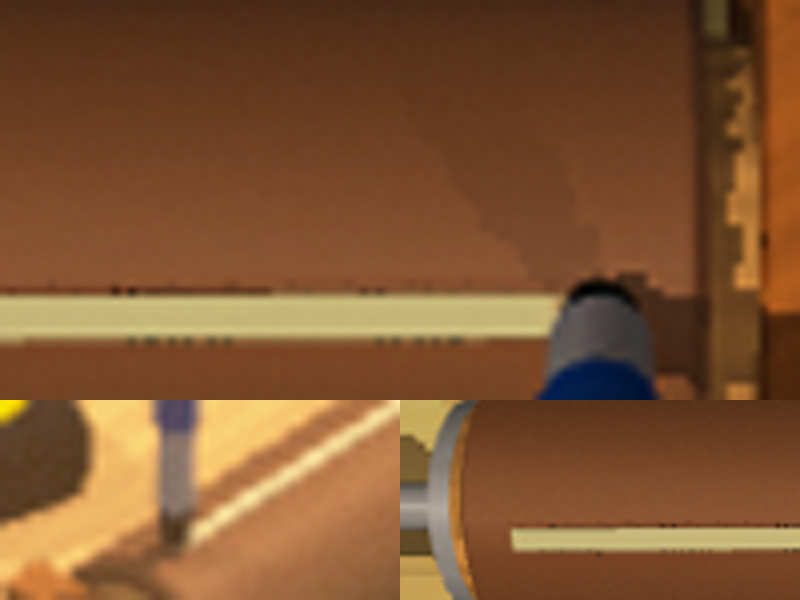

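The tip's upper edge is at row 280, between columns 568 and 636. The seam band spans rows 293–340, so the tip looks slightly too far in +x. I'll compute the offset.

```bash
python3 - <<'E'
from h import *; import pickle
np.set_printoptions(precision=4,suppress=True)
c=pickle.load(open("pics/c4.pkl","rb"));w=c["wrist"]
v=lambda x,y:(210+(x+.5)/8-.5,165+(y+.5)/8-.5)
q=lambda x,y:(130+(x-399.5)/4-.5,170+(y-399.5)/4-.5)
K,d,R,t=[np.array(w[k]) for k in("intrinsics","dist_coeffs","R","t")]
for p in ((100,317),(500,316)): print("seam",atz(w,v(*p),.11))
print("rim end",atz(w,q(512,540),.11))
# silhouette of sphere radius 4.5 centred (x,y,.1175): predict top row
th=np.linspace(0,np.pi,60);
for x in (.560,.561,.562,.563,.564):
    S=np.array([[x+.0045*np.sin(a)*np.cos(b),-.0771+.0045*np.sin(a)*np.sin(b),.1175+.0045*np.cos(a)] for a in th for b in np.linspace(0,2*np.pi,60)])
    i=cv2.projectPoints(S,cv2.Rodrigues(R)[0],t,K,d)[0][:,0]
    print(x,"row",(i[:,1].min()+.5-165)*8-.5,"cols",(i[:,0].min()-210+.5)*8,(i[:,0].max()-210+.5)*8)
E
```

```text
seam [ 0.5615 -0.0195  0.11  ]
seam [ 0.5616 -0.0651  0.11  ]
rim end [0.561  0.0398 0.11  ]
0.56 row 306.73044994423435 cols 566.2253354654094 647.3199958100895
0.561 row 297.97233264607894 cols 566.2078996603836 647.3811378727796
0.562 row 289.1974365467622 cols 566.1904656476181 647.442344681584
0.563 row 280.405742805144 cols 566.1730335963994 647.503616061425
0.564 row 271.5972327409231 cols 566.1556036775496 647.5649518343071
```

>>> carry_out(plan=[{"translation": [-1.3, 0.5, 0], "yaw": 0}, {"translation": [0, 0, 0], "yaw": 0}, {"translation": [0, 0, 1.5], "yaw": 0}, {"translation": [0, 0, 1.5], "yaw": 0}, {"translation": [0, 0, 1], "yaw": 0}, {"translation": [0, 0, 0.5], "yaw": 0}, {"translation": [0, 0, 0], "yaw": 0}, {"translation": [0, 0, 0], "yaw": 0}, {"translation": [0, 0, 0], "yaw": 0}])

```text
time: 7.2
tool_pos: [0.5629, -0.0776, 0.2078]
orientation: [[1.0, 0.001, 0.0], [0.001, -1.0, -0.0], [0.0, 0.0, -1.0]]
force: [0.9, -0.8, 1.5]
finger_gap: 0.103
gripper_force: 58.9
```

```bash
python3 -c "
from avg import *
avg(10)"
```

```text
7.7 pos [ 0.56285 -0.07764  0.20776] sd [2.e-05 1.e-05 4.e-05] F [ 0.16 -0.22  2.21] [0.51 0.72 0.56] M [-0.059 -0.007  0.01 ]
```

>>> carry_out(plan=[{"translation": [0, -1, -0.2], "yaw": 0}, {"translation": [0, -2, 0], "yaw": 0}, {"translation": [0, -2.5, 0], "yaw": 0}, {"translation": [0, -2.5, 0], "yaw": 0}, {"translation": [0, -2.5, 0], "yaw": 0}, {"translation": [-0.1, -2.5, 0], "yaw": 0}, {"translation": [0, -2.5, 0], "yaw": 0}, {"translation": [0, -2.5, 0], "yaw": 0}, {"translation": [0, -2.5, 0], "yaw": 0}, {"translation": [0, -2.5, 0], "yaw": 0}])

```text
time: 8.7
tool_pos: [0.5627, -0.0545, 0.2079]
orientation: [[1.0, 0.001, 0.0], [0.001, -1.0, -0.0], [0.0, 0.0, -1.0]]
force: [0.6, -1.1, 2.2]
finger_gap: 0.101
gripper_force: 59.0
```

```bash
python3 - <<'E'
from avg import *
import pickle
from h import *
w=avg(5,"wrist"); pickle.dump(w,open("pics/w5.pkl","wb"))
s=state()
g=cv2.cvtColor(w["color"],cv2.COLOR_RGB2HSV).astype(int)
rgb=w["color"].astype(int)
# seam band rows left of tip, and tip top row
seam=(rgb[...,0]>150)&(rgb[...,1]>140)&(rgb[...,2]<160)
blk=rgb.sum(2)<90
for x in (200,220,240,255,265): 
    r=np.where(seam[175:220,x])[0]+175; print(x,r.min() if len(r) else None,r.max() if len(r) else None, atz(w,(x,r.mean()),.11) if len(r) else None)
for x in range(276,298,2): print(x,[int(v) for v in rgb[194:206,x].sum(1)])
E
```

```text
8.95 pos [ 0.56272 -0.05437  0.2079 ] sd [2.0e-05 1.6e-04 2.0e-05] F [-0.09 -0.51  2.25] [0.37 0.45 0.3 ] M [-0.197 -0.022 -0.005]
200 202 206 [0.56130612 0.02211396 0.11      ]
220 202 206 [0.56132221 0.00409063 0.11      ]
240 202 206 [ 0.56134195 -0.01386857  0.11      ]
255 202 206 [ 0.56135913 -0.02730824  0.11      ]
265 202 206 [ 0.56137172 -0.03625857  0.11      ]
276 [223, 253, 256, 260, 259, 258, 245, 331, 481, 486, 482, 486]
278 [227, 231, 230, 235, 228, 224, 218, 321, 479, 487, 486, 489]
280 [228, 229, 232, 233, 237, 232, 237, 324, 479, 487, 484, 484]
282 [227, 231, 233, 236, 231, 230, 215, 304, 481, 488, 490, 498]
284 [227, 229, 233, 231, 239, 225, 216, 308, 444, 439, 382, 301]
286 [226, 226, 231, 233, 239, 233, 225, 291, 197, 239, 250, 252]
288 [229, 228, 236, 234, 236, 232, 223, 46, 222, 236, 232, 229]
290 [246, 252, 238, 237, 233, 238, 135, 18, 190, 205, 199, 199]
292 [245, 252, 257, 257, 263, 232, 235, 104, 88, 166, 174, 173]
294 [248, 249, 255, 255, 263, 234, 251, 356, 191, 130, 164, 162]
296 [245, 254, 252, 261, 259, 255, 220, 349, 288, 275, 279, 289]
```

```bash
cat >> h.py <<'E'
def nose(w,x,y,zc):
    K,d,R,t=[np.array(w[k]) for k in("intrinsics","dist_coeffs","R","t")]
    a,b=np.meshgrid(np.linspace(0,np.pi,60),np.linspace(0,2*np.pi,60))
    S=np.stack([x+.0045*np.sin(a)*np.cos(b),y+.0045*np.sin(a)*np.sin(b),zc+.0045*np.cos(a)],-1).reshape(-1,3)
    i=cv2.projectPoints(S,cv2.Rodrigues(R)[0],t,K,d)[0][:,0]
    return i[:,1].min(),i[:,0].min(),i[:,0].max()
E
python3 - <<'E'
from h import *; import pickle
w=pickle.load(open("pics/w5.pkl","rb"))
for x in (.559,.560,.561,.562): print(x,nose(w,x,-.0543,.1145))
E
```

```text
0.559 (np.float64(202.8019057290303), np.float64(280.0835487161214), np.float64(290.2712790423771))
0.56 (np.float64(201.70156591968205), np.float64(280.0813511916754), np.float64(290.27900521093153))
0.561 (np.float64(200.59910711278695), np.float64(280.07915409557654), np.float64(290.28673980496166))
0.562 (np.float64(199.4945269159278), np.float64(280.07695745057964), np.float64(290.29448280330314))
```

>>> carry_out(plan=[{"translation": [-0.1, -2.5, 0], "yaw": 0}, {"translation": [0, -2.5, 0], "yaw": 0}, {"translation": [0, -2.5, 0], "yaw": 0}, {"translation": [0, -2.5, 0], "yaw": 0}, {"translation": [0, -2.5, 0], "yaw": 0}, {"translation": [0, -2.5, 0], "yaw": 0}, {"translation": [0, -2.5, 0], "yaw": 0}, {"translation": [0, -2.5, 0], "yaw": 0}, {"translation": [0, -2.5, 0], "yaw": 0}, {"translation": [0, -2.5, 0], "yaw": 0}])

```text
time: 9.95
tool_pos: [0.5626, -0.0294, 0.2079]
orientation: [[1.0, 0.001, 0.0], [0.001, -1.0, 0.0], [0.0, -0.0, -1.0]]
force: [-0.7, -2.5, 2.4]
finger_gap: 0.104
gripper_force: 59.0
```

>>> carry_out(plan=[{"translation": [-0.1, -2.5, 0], "yaw": 0}, {"translation": [0, -2.5, 0], "yaw": 0}, {"translation": [0, -2.5, 0], "yaw": 0}, {"translation": [0, -2.5, 0], "yaw": 0}, {"translation": [0, -2.5, 0], "yaw": 0}, {"translation": [0, -2.5, 0], "yaw": 0}, {"translation": [0, -2.5, 0], "yaw": 0}, {"translation": [0, -2.5, 0], "yaw": 0}, {"translation": [0, -2.5, 0], "yaw": 0}, {"translation": [0, -2.5, 0], "yaw": 0}])

```text
time: 10.95
tool_pos: [0.5625, -0.0044, 0.2079]
orientation: [[1.0, 0.001, -0.0], [0.001, -1.0, 0.0], [-0.0, -0.0, -1.0]]
force: [-0.0, -2.2, 1.4]
finger_gap: 0.1
gripper_force: 59.0
```

```bash
cat > look.py <<'E'
from avg import *
from h import *
w=avg(4,"wrist"); rgb=w["color"].astype(int); s=state()["tool_pos"]
seam=(rgb[...,0]>150)&(rgb[...,1]>140)&(rgb[...,2]<160)
for x in range(180,276,10):
    r=np.where(seam[185:220,x])[0]+185
    if len(r): print(x,r.min(),r.max(),atz(w,(x,r.mean()),.11).round(4))
xs=np.where(seam[200:208].sum(0)>=3)[0]; print("seam cols",xs.min(),xs.max(),atz(w,(xs.min()-.5,204),.11).round(4))
for x in range(278,300,2): print(x,[int(v) for v in rgb[195:206,x].sum(1)])
for x in (.560,.561,.562): print(x,nose(w,x,s[1],.1145))
E
python3 look.py
```

```text
11.15 pos [ 0.56248 -0.00432  0.2079 ] sd [0.0e+00 1.5e-04 1.0e-05] F [-0.18 -0.52  1.82] [0.34 0.33 0.19] M [-0.204  0.027  0.013]
180 195 219 [0.5542 0.0909 0.11  ]
190 195 219 [0.5544 0.0818 0.11  ]
200 185 219 [0.5587 0.0724 0.11  ]
210 185 219 [0.5595 0.0633 0.11  ]
240 202 206 [0.5611 0.0362 0.11  ]
250 202 206 [0.5611 0.0273 0.11  ]
260 202 206 [0.5611 0.0183 0.11  ]
270 202 206 [0.5611 0.0094 0.11  ]
seam cols 106 474 [0.561  0.1589 0.11  ]
278 [223, 223, 224, 246, 251, 240, 305, 476, 485, 481, 485]
280 [224, 227, 221, 227, 222, 210, 278, 425, 485, 485, 487]
282 [221, 224, 223, 230, 221, 210, 304, 436, 477, 483, 486]
284 [221, 225, 225, 228, 223, 209, 302, 441, 447, 478, 473]
286 [223, 222, 228, 225, 220, 212, 314, 427, 224, 227, 243]
288 [229, 223, 226, 226, 222, 215, 313, 74, 216, 231, 228]
290 [249, 249, 229, 219, 225, 220, 213, 39, 186, 199, 197]
292 [248, 250, 248, 251, 250, 224, 332, 130, 97, 167, 170]
294 [248, 248, 249, 247, 250, 245, 341, 296, 173, 125, 164]
296 [245, 247, 249, 251, 248, 241, 340, 287, 276, 282, 285]
298 [250, 248, 248, 251, 249, 236, 339, 280, 271, 273, 278]
0.56 (np.float64(201.4480725196093), np.float64(280.4565249595627), np.float64(290.65637918982765))
0.561 (np.float64(200.34513331211625), np.float64(280.4548082735064), np.float64(290.6645958265799))
0.562 (np.float64(199.240072200165), np.float64(280.45309255921234), np.float64(290.6728213776762))
```

>>> carry_out(plan=[{"translation": [0.2, -2.5, 0], "yaw": 0}, {"translation": [0, -2.5, 0], "yaw": 0}, {"translation": [0.1, -2.5, 0], "yaw": 0}, {"translation": [0, -2.5, 0], "yaw": 0}, {"translation": [0, -2.5, 0], "yaw": 0}, {"translation": [0, -2.5, 0], "yaw": 0}, {"translation": [0, -2.5, 0], "yaw": 0}, {"translation": [0, -2.5, 0], "yaw": 0}, {"translation": [0, -2.5, 0], "yaw": 0}, {"translation": [0, -2.5, 0], "yaw": 0}])

```text
time: 12.15
tool_pos: [0.5628, 0.0205, 0.2079]
orientation: [[1.0, 0.0, -0.0], [0.0, -1.0, 0.0], [-0.0, -0.0, -1.0]]
force: [0.5, -2.4, 2.1]
finger_gap: 0.105
gripper_force: 59.0
```

>>> carry_out(plan=[{"translation": [0, -2.5, 0], "yaw": 0}, {"translation": [0, -2.5, 0], "yaw": 0}, {"translation": [0, -2.5, 0], "yaw": 0}, {"translation": [0, -2.5, 0], "yaw": 0}, {"translation": [0, -2.5, 0], "yaw": 0}, {"translation": [0, -2.5, 0], "yaw": 0}, {"translation": [0, -2.5, 0], "yaw": 0}, {"translation": [0, -2.5, 0], "yaw": 0}, {"translation": [0, -2.5, 0], "yaw": 0}, {"translation": [0, -1.5, 0], "yaw": 0}])

```text
time: 13.15
tool_pos: [0.5628, 0.0446, 0.2079]
orientation: [[1.0, 0.001, -0.0], [0.001, -1.0, 0.0], [-0.0, -0.0, -1.0]]
force: [-0.2, -1.6, 1.1]
finger_gap: 0.104
gripper_force: 59.0
```

```bash
python3 - <<'E'
from avg import *
import cv2,pickle
c=avg(4,"wrist"); s=camera("scene");t=camera("top");pickle.dump((c,s,t),open("pics/c6.pkl","wb"))
r=lambda I,x,y,w,h,k:cv2.resize(I[y:y+h,x:x+w,::-1],None,fx=k,fy=k,interpolation=cv2.INTER_CUBIC)
o=np.zeros((600,800,3),np.uint8)
o[:300,:400]=r(c["color"],260,180,50,37,8)[:300].copy() if 0 else cv2.resize(c["color"][180:218,260:310,::-1],(400,300),interpolation=cv2.INTER_CUBIC)
o[:300,400:]=r(c["color"],200,150,100,75,4)
o[300:,:400]=r(s["color"],280,150,100,75,4)
o[300:,400:]=r(t["color"],90,155,100,75,4)
cv2.imwrite("pics/c6.png",o)
E
```

```text
13.35 pos [0.56276 0.04459 0.2079 ] sd [0.0e+00 1.1e-04 1.0e-05] F [-0.1  -1.17  1.95] [0.2  0.54 0.22] M [-0.195  0.034 -0.011]
```

View pics/c6.png

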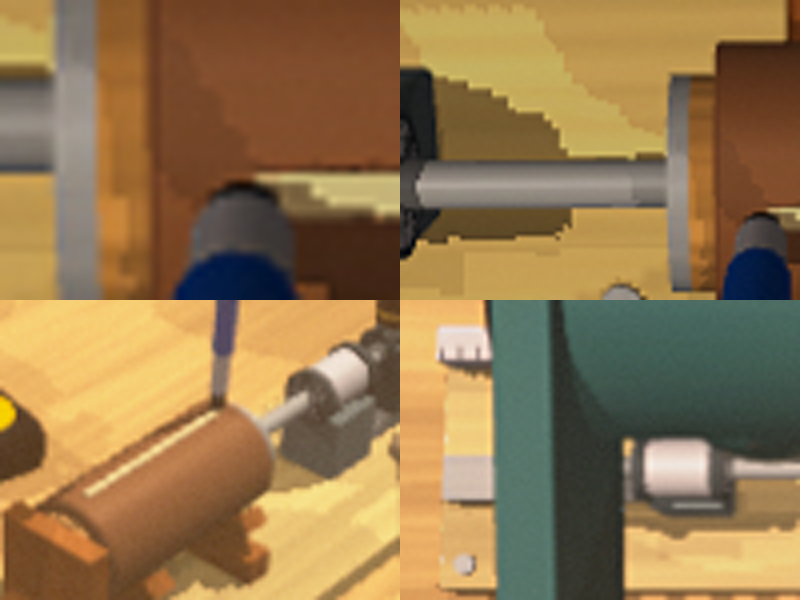

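The tip covers the seam's rim end (its centre is about 1 mm past it), and the vase still lies undisturbed. Now I'll lift and go back over the hole.

>>> carry_out(plan=[{"translation": [0, 0, -6], "yaw": 0}, {"translation": [0, 0, -13], "yaw": 0}, {"translation": [0, 0, -14], "yaw": 0}, {"translation": [-10, 30, 0], "yaw": 0}, {"translation": [-13, 40, 0], "yaw": 0}, {"translation": [-13, 40, 0], "yaw": 0}, {"translation": [-13, 40, 0], "yaw": 0}, {"translation": [-13, 40, 0], "yaw": 0}, {"translation": [-13, 40, 0], "yaw": 0}, {"translation": [0, 40, 0], "yaw": 0}])

```text
time: 14.45
tool_pos: [0.4869, -0.2273, 0.2429]
orientation: [[1.0, 0.0, 0.002], [0.0, -1.0, -0.001], [0.002, 0.001, -1.0]]
force: [1.6, 0.2, 0.1]
finger_gap: 0.109
gripper_force: 58.7
```

>>> carry_out(plan=[{"translation": [0, 40, 0], "yaw": 0}, {"translation": [0, 30, 0], "yaw": 0}, {"translation": [-0.5, 21, 0], "yaw": 0}, {"translation": [0, 0, 0], "yaw": 0}, {"translation": [0, 0, 0], "yaw": 0}, {"translation": [0, 0, 0], "yaw": 0}])

```text
time: 15.05
tool_pos: [0.4877, -0.316, 0.2416]
orientation: [[1.0, 0.001, 0.001], [0.001, -1.0, -0.0], [0.001, 0.0, -1.0]]
force: [-0.1, 0.3, -0.4]
finger_gap: 0.108
gripper_force: 58.7
```

```bash
python3 - <<'E'
from avg import *
import cv2,pickle
c=avg(4,"wrist"); s=camera("scene");pickle.dump({"wrist":c,"scene":s},open("pics/c7.pkl","wb"))
r=lambda I,x,y,w,h,k:cv2.resize(I[y:y+h,x:x+w,::-1],None,fx=k,fy=k,interpolation=cv2.INTER_CUBIC)
o=np.zeros((600,800,3),np.uint8)
o[:,:400]=r(s["color"],140,160,100,150,4)
o[:,400:]=r(c["color"],230,140,100,150,4)
cv2.imwrite("pics/c7.png",o)
E
```

```text
15.25 pos [ 0.48766 -0.31595  0.24139] sd [3.0e-05 6.0e-05 1.1e-04] F [-0.13  0.07 -0.98] [0.46 0.27 0.27] M [-0.018 -0.022  0.01 ]
```

View pics/c7.png

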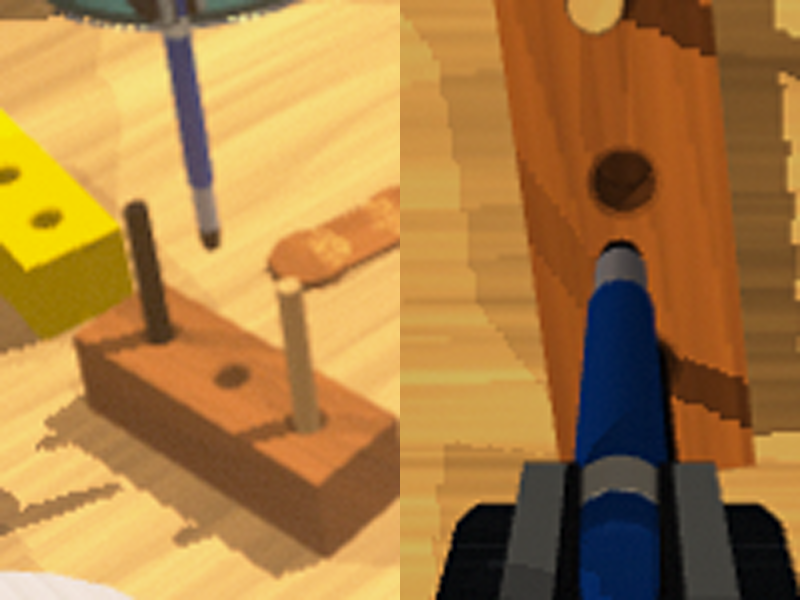

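The tool is still straight in the grip: tip at wrist (620,243), hole at (623,181), all as before. I'll correct by 1.2 mm and insert.

>>> carry_out(plan=[{"translation": [-0.4, 1.2, 20], "yaw": 0}, {"translation": [0, 0, 30], "yaw": 0}, {"translation": [0, 0, 15], "yaw": 0}, {"translation": [0, 0, 10], "yaw": 0}, {"translation": [0, 0, 10], "yaw": 0}, {"translation": [0, 0, 12], "yaw": 0}, {"translation": [0, 0, 14], "yaw": 0}, {"translation": [0, 0, 12], "yaw": 0}, {"translation": [0, 0, 6], "yaw": 0}, {"translation": [0, 0, 2], "yaw": 0}])

```text
time: 16.3
tool_pos: [0.4869, -0.3177, 0.1091]
orientation: [[1.0, 0.001, -0.001], [0.001, -1.0, 0.001], [-0.001, -0.001, -1.0]]
force: [0.8, 0.0, 1.4]
finger_gap: 0.105
gripper_force: 58.9
```

>>> carry_out(plan=[{"translation": [0, 0, 0], "yaw": 0}, {"translation": [0, 0, 0.5], "yaw": 0}, {"translation": [0, 0, 0], "yaw": 0}, {"translation": [0, 0, 0], "yaw": 0}])

```text
time: 16.7
tool_pos: [0.4872, -0.318, 0.1098]
orientation: [[1.0, 0.001, 0.0], [0.001, -1.0, -0.0], [0.0, 0.0, -1.0]]
force: [0.0, -0.8, 1.1]
finger_gap: 0.109
gripper_force: 58.8
```

>>> carry_out(hand=85, plan=[{"translation": [0, 0, 0], "yaw": 0}, {"translation": [0, 0, 0], "yaw": 0}, {"translation": [0, 0, 0], "yaw": 0}, {"translation": [0, 0, 0], "yaw": 0}, {"translation": [0, 0, 0], "yaw": 0}, {"translation": [0, 0, 0], "yaw": 0}, {"translation": [0, 0, -15], "yaw": 0}, {"translation": [0, 0, -35], "yaw": 0}, {"translation": [0, 0, -40], "yaw": 0}, {"translation": [0, 0, -40], "yaw": 0}])

```text
time: 17.7
tool_pos: [0.4868, -0.3177, 0.2421]
orientation: [[1.0, 0.001, 0.0], [0.001, -1.0, -0.0], [0.0, 0.0, -1.0]]
force: [-0.4, -1.2, 0.2]
finger_gap: 0.999
gripper_force: 0.0
```

```bash
python3 - <<'E'
from avg import *
import cv2,pickle
c=avg(3,"wrist"); s=camera("scene");t=camera("top");pickle.dump((c,s,t),open("pics/c8.pkl","wb"))
r=lambda I,x,y,w,h,k:cv2.resize(I[y:y+h,x:x+w,::-1],None,fx=k,fy=k,interpolation=cv2.INTER_CUBIC)
o=np.zeros((600,800,3),np.uint8)
o[:300,:400]=r(s["color"],150,190,100,75,4)
o[:300,400:]=r(s["color"],350,130,100,75,4)
o[300:,:]=r(t["color"],90,155,200,75,4)
cv2.imwrite("pics/c8.png",o)
E
```

```text
17.85 pos [ 0.48803 -0.31856  0.24672] sd [0.00019 0.00013 0.00249] F [-0.23  0.46  1.57] [0.39 0.42 3.47] M [0.009 0.013 0.002]
```

View pics/c8.png

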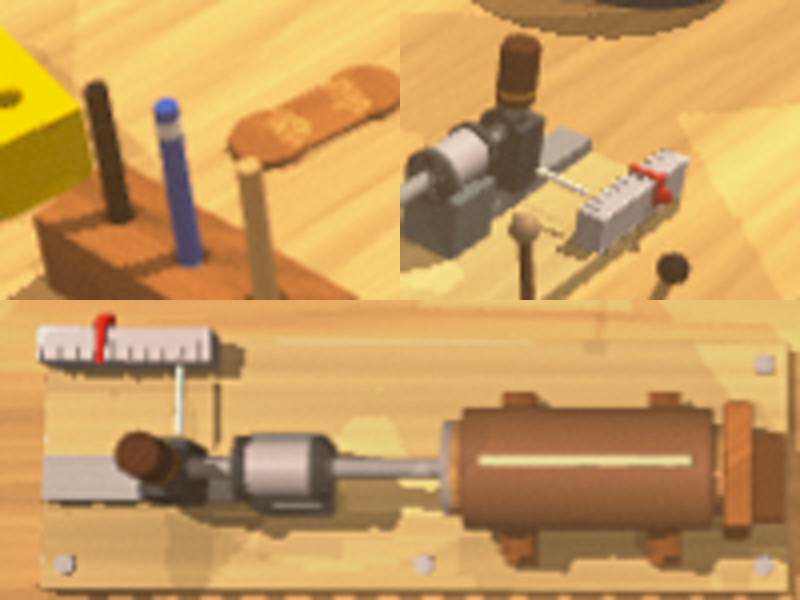

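The shaper stands in its hole again, with the white band up, and the vase and seam are in place. The top crop shows the pointer end at (180,368) and the clip's near edge at about (101,360). In the scene crop, the pointer end is at (587,192) and the clip's near edge at (630,169).

```bash
python3 - <<'E'
from h import *; import pickle
np.set_printoptions(precision=4,suppress=True)
w,sc,tp=pickle.load(open("pics/c8.pkl","rb"))
t=lambda x,y:(90+(x+.5)/4-.5,155+(y-299.5)/4-.5)
s=lambda x,y:(350+(x-399.5)/4-.5,130+(y+.5)/4-.5)
print("clip",tri([("top",t(101,358)),("scene",s(631,168))]))
print("ptr",tri([("top",t(180,368)),("scene",s(587,192))]),atz("top",t(180,368),.048))
for z in (.03,.04,.048): print(z,atz("top",t(101,358),z))
print("grip top",tri([("top",t(146,446)),("scene",s(521,41))]))
print("pot brushes",atz("scene",s(525,228),.2),atz("scene",s(672,268),.2))
# red mask details
for n,im in(("top",tp),("scene",sc)):
    c=im["color"].astype(int);m=(c[...,0]>130)&(c[...,1]<70)&(c[...,2]<70)
    ys,xs=np.where(m)
    roi=(100<xs)&(xs<130)&(ys>150)&(ys<180) if n=="top" else (400<xs)&(xs<425)&(ys>165)&(ys<185)
    for y in sorted(set(ys[roi])): print(n,y,xs[roi][ys[roi]==y].min(),xs[roi][ys[roi]==y].max())
c=tp["color"].astype(int)
for y in range(170,180): print(y,c[y,128:144].sum(1))
E
```

```text
clip (array([0.6281, 0.2627, 0.0494]), [np.float64(0.0013395209998521415), np.float64(0.0013395209998523455)])
ptr (array([0.6233, 0.2176, 0.05  ]), [np.float64(0.00039640137302238593), np.float64(0.00039640137302239515)]) [0.6239 0.2184 0.048 ]
0.03 [0.6326 0.2693 0.03  ]
0.04 [0.6308 0.2664 0.04  ]
0.048 [0.6294 0.264  0.048 ]
grip top (array([0.565 , 0.2111, 0.1418]), [np.float64(0.0004894607176105055), np.float64(0.0004894607176104479)])
pot brushes [ 0.7324 -0.0289  0.2   ] [ 0.8029 -0.0084  0.2   ]
top 159 115 117
top 160 115 118
top 161 114 116
top 162 115 115
top 163 115 115
top 164 115 115
top 165 115 115
top 166 115 115
top 167 114 115
top 168 114 115
top 169 114 115
top 170 114 115
scene 172 408 408
scene 173 411 412
scene 174 415 415
scene 175 415 415
scene 176 414 415
scene 177 414 415
scene 178 414 416
scene 179 414 417
scene 180 415 416
170 [387 379 307 355 385 377 386 374 384 391 393 318 359 388 294 232]
171 [234 244 228 237 231 246 428 366 255 234 237 237 243 248 237 230]
172 [232 236 237 245 223 271 635 502 275 233 237 237 245 240 243 251]
173 [257 251 263 324 270 300 643 501 287 248 257 257 253 264 322 299]
174 [360 361 372 458 400 406 653 500 342 355 362 360 351 370 452 425]
175 [512 516 504 515 500 521 664 515 460 502 512 510 513 507 521 480]
176 [496 499 495 498 486 515 653 497 449 493 497 491 487 499 493 369]
177 [494 498 492 490 487 512 653 495 443 485 486 485 496 493 492 358]
178 [520 517 520 513 512 535 662 504 467 516 513 515 518 526 522 398]
179 [527 524 524 523 520 544 668 512 480 514 522 523 523 523 532 405]
```

>>> carry_out(plan=[{"translation": [0, -20, 0], "yaw": 0}, {"translation": [6, -43, 0], "yaw": 0}, {"translation": [6, -43, 0], "yaw": 0}, {"translation": [6, -43, 0], "yaw": 0}, {"translation": [6, -43, 0], "yaw": 0}, {"translation": [6, -43, 0], "yaw": 0}, {"translation": [6, -43, 0], "yaw": 0}, {"translation": [6, -43, 0], "yaw": 0}, {"translation": [6, -43, 0], "yaw": 0}, {"translation": [6, -43, 0], "yaw": 0}])

```text
time: 18.95
tool_pos: [0.5399, 0.0916, 0.2385]
orientation: [[1.0, 0.001, -0.001], [0.001, -1.0, -0.0], [-0.001, 0.0, -1.0]]
force: [0.1, -0.2, 0.5]
finger_gap: 0.997
gripper_force: 0.0
```

>>> carry_out(plan=[{"translation": [6, -43, 0], "yaw": 0}, {"translation": [6, -43, 0], "yaw": 0}, {"translation": [6, -30, 0], "yaw": 0}, {"translation": [2, -11, 0], "yaw": 0}, {"translation": [0, 0, 0], "yaw": -8}, {"translation": [0, 0, 0], "yaw": -8}, {"translation": [0, 0, 0], "yaw": -8}, {"translation": [0, 0, 0], "yaw": -8}, {"translation": [0, 0, 0], "yaw": -8}, {"translation": [0, 0, 0], "yaw": -8}])

```text
time: 19.95
tool_pos: [0.5601, 0.2157, 0.2388]
orientation: [[0.665, 0.747, -0.001], [0.747, -0.665, -0.0], [-0.001, -0.001, -1.0]]
force: [0.0, -0.6, 0.4]
finger_gap: 0.994
gripper_force: 0.0
```

>>> carry_out(plan=[{"translation": [0, 0, 0], "yaw": -8}, {"translation": [0, 0, 0], "yaw": -8}, {"translation": [0, 0, 0], "yaw": -8}, {"translation": [0, 0, 0], "yaw": -8}, {"translation": [0, 0, 0], "yaw": -8}, {"translation": [0, 0, 0], "yaw": -2}, {"translation": [0, 0, 0], "yaw": 0}, {"translation": [0, 0, 0], "yaw": 0}, {"translation": [0, 0, 0], "yaw": 0}])

```text
time: 20.85
tool_pos: [0.5605, 0.216, 0.2392]
orientation: [[0.001, 1.0, -0.0], [1.0, -0.001, -0.0], [-0.0, -0.0, -1.0]]
force: [-0.0, -0.7, 0.2]
finger_gap: 0.996
gripper_force: 0.0
```

```bash
python3 - <<'E'
from avg import *
from h import *
import pickle
w=avg(4,"wrist");t=camera("top");pickle.dump((w,t),open("pics/c9.pkl","wb"));s=state();print(s["orientation"].round(4),s["joints"].round(1))
K,d,R,tt=[np.array(w[k]) for k in("intrinsics","dist_coeffs","R","t")]
for p in ((.563,.217,.136),(.563,.217,.092),(.624,.218,.048),(.628,.2635,.048),(.561,.04,.11)):
    print(p,cv2.projectPoints(np.array([p]),cv2.Rodrigues(R)[0],tt,K,d)[0].round(1))
E
```

```text
21.05 pos [0.56068 0.21608 0.23932] sd [4.e-05 4.e-05 4.e-05] F [-0.21 -0.    0.31] [0.21 0.38 0.39] M [ 0.032 -0.001  0.   ]
[[-2.e-04  1.e+00 -0.e+00]
 [ 1.e+00  2.e-04 -0.e+00]
 [-0.e+00 -0.e+00 -1.e+00]] [18.6 -3.1 88.2 -0.  94.9 18.6]
(0.563, 0.217, 0.136) [[[287.4 201.8]]]
(0.563, 0.217, 0.092) [[[287.  191.6]]]
(0.624, 0.218, 0.048) [[[338.8 182.9]]]
(0.628, 0.2635, 0.048) [[[344.1 143.4]]]
(0.561, 0.04, 0.11) [[[284.9 346. ]]]
```

```bash
cat > px.py <<'E'
from h import *; import pickle
def amap(im,x0,x1,y0,y1):
    c=im.astype(int)
    print("    "+"".join(str((x//10)%10) if x%10==0 else str(x%10) if x%5==0 else " " for x in range(x0,x1)))
    for y in range(y0,y1):
        r=""
        for x in range(x0,x1):
            R,G,B=c[y,x]
            r+="R" if R>120 and G<75 and B<75 else "W" if min(R,G,B)>165 and R-B<50 else "#" if R+G+B<110 else "b" if R<130 and R-B>25 and R+G+B<270 else "g" if R-B<35 else "."
        print(y,r)
E
python3 - <<'E'
from px import *
w,t=pickle.load(open("pics/c9.pkl","rb"))
amap(w["color"],262,368,132,222)
E
```

```text
5    7    5    8    5    9    5    0    5    1    5    2    5    3    5    4    5    5    5    6    5  
132 ...........bgggggggggggggggggggggg........................................bbbggg#gggggggggggggggggg.......
133 ...........bgggggggggggggggggggggg.......................................bbbbg#g#gggggggggggggggggg.......
134 ...........bgggggggggggggggggggggg.......................................bbbbggg#ggggggggggggggggg........
135 ...........bgggggggggggggggggggggg.......................................bbbbg#g#gggggggggggggggggg.......
136 ...........bgggggggggggggggggggggg.......................................bbbbgg##ggggggggggggggggggbRRRRR.
137 ...........bgggggggggggggggggggggg.......................................bbbbg#g#ggggggggggggggggggbRRRRR.
138 ...........bgggggggggggggggggggggg.......................................bbbbgg##ggggggggggggggggggbRRRRR.
139 ...........bgggggggggggggggggggggg.......................................bbbbgg#bRRRRRRRRRRRRRRRRRRRRRRRRR
140 ...........bgggggggggggggggggggggg.......................................bbbbgg##RRRRRRRRRRRRRRRRRRRRRRR
[... 8293 characters left out ...]
..................................
216 bbbbbb############ggggggggggg##gggggggg#g.................................................................
217 bbbbbb############ggggggggggg###ggggggg#gb................................................................
218 bbbbbb#############gggggggggg#######ggg#gb................................................................
219 bbbbbg#############gggggggggggggggg###gggb................................................................
220 bbbbb##############gggggggggg#g#ggggg####b................................................................
221 bbbbb#####gg#######ggggggggggggggg#gg####g................................................................
```

>>> carry_out(plan=[{"translation": [3.5, 0, 20], "yaw": 0}, {"translation": [0, 0, 30], "yaw": 0}, {"translation": [0, 0, 30], "yaw": 0}, {"translation": [0, 0, 30], "yaw": 0}, {"translation": [0, 0, 20], "yaw": 0}, {"translation": [0, 0, 11], "yaw": 0}, {"translation": [0, 0, 0], "yaw": 0}, {"translation": [0, 0, 0], "yaw": 0}, {"translation": [0, 0, 0], "yaw": 0}])

```text
time: 22.0
tool_pos: [0.5614, 0.2199, 0.0999]
orientation: [[-0.001, 1.0, 0.002], [1.0, 0.001, 0.001], [0.001, 0.002, -1.0]]
force: [0.3, -0.2, 0.3]
finger_gap: 0.999
gripper_force: 0.0
```

>>> carry_out(hand=34, plan=[{"translation": [0, 0, 0], "yaw": 0}, {"translation": [0, 0, 0], "yaw": 0}, {"translation": [0, 0, 0], "yaw": 0}, {"translation": [0, 0, 0], "yaw": 0}, {"translation": [0, 0, 0], "yaw": 0}, {"translation": [0, 0, 0], "yaw": 0}])

```text
time: 22.6
tool_pos: [0.5608, 0.2197, 0.0984]
orientation: [[-0.001, 1.0, 0.0], [1.0, 0.001, -0.0], [-0.0, 0.0, -1.0]]
force: [-0.1, -0.2, -0.1]
finger_gap: 0.399
gripper_force: 0.0
```

```bash
python3 - <<'E'
from avg import *
from px import *
w,t=pickle.load(open("pics/c9.pkl","rb"))
print("clip",atz(w,(343,140.9),.05),"ptr",atz(w,(336,182.2),.048))
w=avg(4,"wrist");pickle.dump(w,open("pics/w10.pkl","wb"))
K,d,R,tt=[np.array(w[k]) for k in("intrinsics","dist_coeffs","R","t")]
for p in ((.561,.2205,.136),(.624,.218,.048),(.628,.2635,.048)):
    print(p,cv2.projectPoints(np.array([p]),cv2.Rodrigues(R)[0],tt,K,d)[0].round(1))
c=w["color"].astype(int); 
m=(c[...,0]>120)&(c[...,1]<75)&(c[...,2]<75); ys,xs=np.where(m);print("red",xs.min(),xs.max(),ys.min(),ys.max())
cc=c.copy()
amap(w["color"][::3,::3],75,160,10,120)
E
```

```text
clip [0.62623325 0.26639587 0.05      ] ptr [0.62068484 0.21883977 0.048     ]
22.8 pos [0.56076 0.21965 0.09837] sd [1.e-05 1.e-05 1.e-05] F [ 0.25 -0.04  0.1 ] [0.22 0.73 0.87] M [-0.009 -0.002 -0.001]
(0.561, 0.2205, 0.136) [[[285.5 271.1]]]
(0.624, 0.218, 0.048) [[[368.4 222.2]]]
(0.628, 0.2635, 0.048) [[[378.4 161.9]]]
red 376 559 0 298
    5    8    5    9    5    0    5    1    5    2    5    3    5    4    5    5    5    
10 .....................................................................................
11 .....................................................................................
12 .....................................................................................
13 .....................................................................................
14 .....................................................................................
15 .....................................................................................
16 .....................................................................................
17 ........................................
[... 8443 characters left out ...]
gggggggggggggg.....b################################################..
113 ######bbbbbb##gggggggggggggg#......#g################################################
114 ###g##bbbbbb##gggggggggggggg#......#g################################################
115 ###ggbbbbbbbg##gggggggggggg##........################################################
116 ###gggbbbbbbg###gggggggggg###........################################################
117 ###ggbbbbbbbb#####gggggg##g#b........################################################
118 ####bbbbbbbbb##########gggg#.........###############################..###############
119 ####bbbbbbbbbbb########gggg..........###############################...##############
```

>>> carry_out(hand=0, plan=[{"translation": [0, 0, 0], "yaw": 0}, {"translation": [0, 0, 0], "yaw": 0}, {"translation": [0, 0, 0], "yaw": 0}, {"translation": [0, 0, 0], "yaw": 0}, {"translation": [0, 0, 0], "yaw": 0}, {"translation": [0, 0, 0], "yaw": 0}])

```text
time: 23.4
tool_pos: [0.5608, 0.2197, 0.0984]
orientation: [[-0.001, 1.0, 0.0], [1.0, 0.001, 0.0], [0.0, 0.0, -1.0]]
force: [-0.1, 0.3, 0.5]
finger_gap: 0.002
gripper_force: 0.0
```

```bash
cat > mark.py <<'E'
from avg import *
from px import *
def mark(save):
    w=avg(4,"wrist");pickle.dump(w,open(save,"wb"))
    c=w["color"].astype(float)
    red=(c[...,0]-np.maximum(c[...,1],c[...,2]))[:, 379:400].mean(1); red[:100]=0; red[300:]=0; red=np.where(red>30,red,0)
    yc=(red*np.arange(420)).sum()/red.sum()
    k=slice(340,368); 
    return w,yc
if __name__=="__main__":
    import sys
    w,yc=mark(sys.argv[1]); print("clip row",yc)
    c=w["color"].astype(int)
    for x in (330,340,350,356,360,364,367,370,373): 
        m=c[100:260,x].min(1); r=np.where(m>150)[0]+100; print(x,r[:12], "ctr",atz(w,(x,r.mean()),.048).round(4) if len(r) else None)
    print("clip y at .048/.055",[atz(w,(378,yc),z).round(4) for z in (.048,.055)])
E
python3 mark.py pics/w11.pkl
```

```text
23.6 pos [0.56076 0.21965 0.0984 ] sd [1.e-05 0.e+00 1.e-05] F [-0.12  0.12  0.01] [0.56 0.16 0.56] M [-0.015 -0.004  0.037]
clip row 234.09329531587343
330 [220 221 222] ctr [0.5948 0.2189 0.048 ]
340 [220 221 222] ctr [0.6024 0.2189 0.048 ]
350 [220 221 222 223] ctr [0.61   0.2185 0.048 ]
356 [219 220 221 222 223] ctr [0.6145 0.2189 0.048 ]
360 [219 220 221 222 223] ctr [0.6176 0.2189 0.048 ]
364 [219 220 221 222 223] ctr [0.6206 0.2189 0.048 ]
367 [219 220 221 222] ctr [0.6229 0.2193 0.048 ]
370 [] ctr None
373 [226 227 228 229 230 231 234 235 236 237 238] ctr [0.6282 0.2102 0.048 ]
clip y at .048/.055 [array([0.6322, 0.2084, 0.048 ]), array([0.63  , 0.2109, 0.055 ])]
```

```bash
python3 - <<'E'
from px import *
w=pickle.load(open("pics/w11.pkl","rb"));c=w["color"]
amap(c[::3,::3],70,125,62,139)
for p in ((.561,.2205,.136),(.561,.2197,.0984)):
    K,d,R,tt=[np.array(w[k]) for k in("intrinsics","dist_coeffs","R","t")]
    print(p,cv2.projectPoints(np.array([p]),cv2.Rodrigues(R)[0],tt,K,d)[0].round(1))
for y in range(222,330,6): print(y,[tuple(int(v) for v in c[y,x]) for x in (262,285,308)])
E
```

```text
7    5    8    5    9    5    0    5    1    5    2    
62 ...................bggggggggggg...................bbggg
63 ...................bggggggggggg...................bbggg
64 ...................bggggggggggg...................bbggg
65 ...................bggggggggggg...................bbggg
66 ...................bgggggggggggb..................bbggg
67 ..................###############.................bbggg
68 ..................###############.................bbggg
69 .................b###############.................bbggg
70 .................################b................bbggg
71 .................#################...............bbbggg
72 ................bggggggggggggggggg...............bbgggg
73 ................bggggggggggggggggg..ggggggggggggggggggg
74 ................bggggggggggggggggg..gggggWWWWWWWWWWWWgg
75 ...............bbgggggg#####ggggggbbbbbbbbbbbbbb..bgggg
76 ...............bbgggg#bbb.bbb#ggggbbbbbbbbbbbbbb..bgggg
77 b..............bbggg#.#######.#ggg...............bbbggg
78 b..............bbgg#.#########b#gg...............bbbbgg
79 b..............bbg#.###########.gg....
[... 3717 characters left out ...]
34 [(42, 44, 42), (28, 14, 8), (41, 42, 41)]
240 [(39, 42, 43), (28, 14, 7), (39, 41, 41)]
246 [(37, 30, 19), (29, 15, 6), (64, 57, 45)]
252 [(21, 20, 18), (55, 25, 10), (37, 33, 31)]
258 [(16, 6, 2), (8, 6, 9), (42, 26, 13)]
264 [(26, 15, 7), (9, 9, 8), (39, 19, 7)]
270 [(9, 11, 11), (8, 8, 9), (11, 12, 13)]
276 [(21, 20, 22), (8, 8, 9), (19, 19, 21)]
282 [(8, 10, 11), (9, 10, 9), (7, 9, 10)]
288 [(8, 10, 11), (9, 8, 7), (11, 11, 12)]
294 [(10, 11, 13), (18, 18, 18), (11, 12, 13)]
300 [(14, 16, 17), (19, 17, 18), (11, 12, 13)]
306 [(11, 11, 12), (3, 2, 3), (10, 10, 10)]
312 [(7, 11, 11), (8, 6, 8), (12, 11, 11)]
318 [(10, 10, 12), (6, 5, 6), (7, 7, 11)]
324 [(5, 7, 8), (9, 7, 8), (6, 5, 5)]
```

```bash
python3 - <<'E'
from px import *
w9,_=pickle.load(open("pics/c9.pkl","rb"));w10=pickle.load(open("pics/w10.pkl","rb"));w11=pickle.load(open("pics/w11.pkl","rb"))
for z in (.12,.13,.136,.14): print(z,atz(w9,(285,211.5),z),atz(w10,(285,308),z))
c=w10["color"].astype(int)
for y in range(282,324,3): print(y,[int(v) for v in c[y,243:330:4].sum(1)])
c=w9["color"].astype(int)
for y in range(200,216,2): print(y,[int(v) for v in c[y,264:306:2].sum(1)])
print(ray(w10,(0,0))[0])
E
```

```text
0.12 [0.56090064 0.2033546  0.12      ] [0.56083766 0.18955409 0.12      ]
0.13 [0.56088474 0.2061645  0.13      ] [0.56081197 0.19589926 0.13      ]
0.136 [0.5608752  0.20785043 0.136     ] [0.56079655 0.19970636 0.136     ]
0.14 [0.56086885 0.20897439 0.14      ] [0.56078627 0.20224443 0.14      ]
282 [12, 19, 388, 183, 131, 62, 94, 104, 96, 99, 102, 101, 104, 103, 101, 97, 41, 74, 397, 345, 10, 8]
285 [17, 10, 390, 181, 97, 35, 93, 92, 96, 103, 95, 97, 99, 105, 108, 44, 138, 84, 327, 343, 16, 12]
288 [17, 21, 391, 187, 107, 105, 113, 92, 96, 95, 96, 99, 101, 99, 105, 60, 50, 51, 395, 245, 19, 15]
291 [18, 11, 386, 184, 90, 67, 244, 52, 98, 94, 97, 98, 91, 95, 88, 35, 35, 69, 393, 335, 20, 14]
294 [18, 21, 190, 189, 118, 80, 77, 33, 110, 101, 92, 94, 90, 43, 91, 37, 44, 67, 393, 339, 16, 12]
297 [14, 17, 193, 185, 119, 89, 62, 34, 67, 58, 146, 145, 43, 31, 36, 52, 55, 68, 405, 373, 11, 10]
300 [13, 16, 190, 182, 122, 62, 70, 76, 88, 72, 53, 54, 57, 82, 68, 66, 60, 118, 432, 415, 8, 18]
303 [14, 11, 190, 187, 121, 101, 70, 74, 88, 83, 82, 76, 76, 78, 65, 66, 80, 114, 430, 427, 19, 1
[... 823 characters left out ...]
0, 100, 98, 101, 90, 96, 142, 369, 368, 351]
204 [160, 168, 177, 207, 158, 91, 96, 103, 94, 100, 104, 101, 103, 102, 101, 93, 86, 284, 366, 365, 352]
206 [159, 167, 176, 211, 169, 62, 97, 91, 96, 105, 95, 99, 102, 105, 109, 104, 84, 366, 366, 366, 357]
208 [161, 168, 180, 210, 171, 186, 93, 95, 91, 100, 96, 96, 98, 98, 103, 101, 361, 365, 362, 364, 352]
210 [165, 166, 173, 179, 129, 131, 130, 87, 93, 96, 95, 93, 89, 89, 91, 254, 367, 369, 369, 363, 351]
212 [164, 168, 170, 101, 87, 89, 85, 88, 92, 151, 126, 92, 203, 204, 119, 118, 152, 154, 160, 314, 352]
214 [162, 167, 95, 62, 67, 64, 64, 65, 132, 186, 197, 170, 325, 205, 109, 111, 113, 112, 106, 188, 355]
[0.56042373 0.29177064 0.28109348]
```

The fingers closed on nothing. The images show the finger ends about 37 mm above the reported TCP, just over the top of the handle. I'll open and go lower, watching the force.

>>> carry_out(hand=55, plan=[{"translation": [0, 0, 0], "yaw": 0}, {"translation": [0, 0, 0], "yaw": 0}, {"translation": [0, 0, 0], "yaw": 0}, {"translation": [0, 0, 0], "yaw": 0}, {"translation": [0, 0, 5], "yaw": 0}, {"translation": [0, 0, 5], "yaw": 0}, {"translation": [0, 0, 5], "yaw": 0}, {"translation": [0, 0, 5], "yaw": 0}, {"translation": [0, 0, 0], "yaw": 0}, {"translation": [0, 0, 0], "yaw": 0}])

```text
time: 24.6
tool_pos: [0.5607, 0.2196, 0.0783]
orientation: [[-0.0, 1.0, -0.0], [1.0, 0.0, -0.0], [-0.0, -0.0, -1.0]]
force: [-0.5, -0.2, -0.9]
finger_gap: 0.644
gripper_force: 0.0
```

```bash
python3 - <<'E'
from avg import *
from px import *
w=avg(4,"wrist");pickle.dump(w,open("pics/w12.pkl","wb"))
amap(w["color"][::3,::3],60,130,66,135)
# where do the pads project: assumed pad inner edges x=.5608+-.0275 at y .2197 for various z
K,d,R,tt=[np.array(w[k]) for k in("intrinsics","dist_coeffs","R","t")]
for z in (.08,.1,.11,.12): print(z,[(cv2.projectPoints(np.array([(.5608+q,.2197+e,z)]),cv2.Rodrigues(R)[0],tt,K,d)[0].ravel()/3).round(1) for q in (-.0275,.0275) for e in (-.011,.011)])
E
```

```text
24.8 pos [0.56088 0.21969 0.07863] sd [3.e-05 1.e-05 7.e-05] F [0.15 0.37 0.27] [0.14 0.46 0.23] M [ 0.016  0.004 -0.032]
    6    5    7    5    8    5    9    5    0    5    1    5    2    5    
66 .............................gggggggggggg.....................bbgggggg
67 .......b.....................gggggggggggg.....................bbgggggg
68 .............................bggggggggggg.....................bbgggggg
69 ............................###############...................bbgggggg
70 ...........................################...................bbgggggg
71 ...........................#################.................bbbgggggg
72 ..........................b#################.................bbbgggggg
73 ..........................b#################.................bbggggggg
74 ..........................##################b................bbggg#ggg
75 .........................b###################................bbggg#ggg
76 .........................bggggggggggggggggggg..gggggggWWWWWWWWWWWWg###
77 .........................bggggggggggggggggggg..gggggWWWWWWWWWWWWWggggg
78 ............
[... 3912 characters left out ...]
#########################
131 ######################################################################
132 ######################################################################
133 ######################################################################
134 ######################################################################
0.08 [array([79.9, 87.4]), array([79.4, 76. ]), array([109.9,  87.4]), array([110.4,  76. ])]
0.1 [array([78.3, 92.4]), array([77.7, 80. ]), array([111.5,  92.5]), array([112.2,  80. ])]
0.11 [array([77.4, 95.4]), array([76.7, 82.3]), array([112.5,  95.4]), array([113.2,  82.4])]
0.12 [array([76.4, 98.7]), array([75.6, 85. ]), array([113.5,  98.8]), array([114.3,  85. ])]
```

>>> carry_out(plan=[{"translation": [0, 0, 5], "yaw": 0}, {"translation": [0, 0, 5], "yaw": 0}, {"translation": [0, 0, 4], "yaw": 0}, {"translation": [0, 0, 0], "yaw": 0}, {"translation": [0, 0, 0], "yaw": 0}])

```text
time: 25.3
tool_pos: [0.5607, 0.2196, 0.0643]
orientation: [[-0.001, 1.0, -0.0], [1.0, 0.001, -0.0], [-0.0, -0.0, -1.0]]
force: [0.2, 1.1, 0.0]
finger_gap: 0.647
gripper_force: 0.0
```

>>> carry_out(hand=0, plan=[{"translation": [0, 0, 0], "yaw": 0}, {"translation": [0, 0, 0], "yaw": 0}, {"translation": [0, 0, 0], "yaw": 0}, {"translation": [0, 0, 0], "yaw": 0}, {"translation": [0, 0, 0], "yaw": 0}, {"translation": [0, 0, 0], "yaw": 0}])

```text
time: 25.9
tool_pos: [0.5613, 0.2197, 0.0649]
orientation: [[-0.0, 1.0, 0.001], [1.0, 0.0, 0.0], [0.0, 0.001, -1.0]]
force: [5.1, -0.2, 4.0]
finger_gap: 0.288
gripper_force: 59.2
```

```bash
python3 - <<'E'
from avg import *
from px import *
w=avg(4,"wrist");pickle.dump(w,open("pics/w13.pkl","wb"));print(state()["finger_gap"],state()["gripper_force"])
amap(w["color"][::2,::2],165,215,60,130)
E
```

```text
26.1 pos [0.56127 0.21971 0.06487] sd [2.e-05 1.e-05 1.e-05] F [5.54 0.15 3.39] [0.31 0.24 0.15] M [-0.034 -0.752  0.048]
0.2855039283440723 59.1718590259552
    5    7    5    8    5    9    5    0    5    1    
60 .......................bbbgggggggggggggggggggggg..
61 .......................bbbgggggggggggggggggggggg..
62 .....................bbbbbgggggggggggggggggggggg..
63 ......................bbbbgggggggggggggggggggggg..
64 ......................bbbbggggggggggggWggggggggg..
65 ......................bbbggggggggggggggggggggggg..
66 ......................bbbggggggggggggggggggggggg..
67 ......................bbbgggggggggggggggggggggg...
68 ......................bbbgggggggggggWgggggggggg...
69 .....................bbbbgggggggggggggggggggggg...
70 .....................bbbbgggggggggggggggggggggg...
71 .....................bbbbggggggg#####gggggggggg...
72 .....................bbbbgggggggggggggggggggggg...
73 .....................bbbbgggggggggggggggggggggg...
74 .....................bbbbgggggggggggggggggggggg...
75 .....................bbbbgggggggggggggggggggggg...
76 ....................
[... 2222 characters left out ...]
gggggggg.g......gggggggggggggggg........
118 WWWWWWWWWWWWWWWWWWWWWWWWWWgggggggggggggggg........
119 ggggWWWWWWWWWWWWWWWWWWWWWggggggggggggggggg........
120 bbbbbbbbbbbbbbbb...bbggggggggggggggggggggg........
121 bbbbbbbbbbbbbbbb..bbbbgggggggggggggggggggg........
122 ..................bbbbgggggggggggggggggggg........
123 ..................bbbbbgggggggggggggggggg.........
124 ..................bbbbbbggggggggggggggggg.........
125 ..................bbbbbbbgggggggggggggggg.........
126 ..................bbbbbbbgggggggggggggggg.........
127 ..................bbbbbbbbggggggggggggggg.........
128 .................bbbbbbbbbbggggggggggggg..........
129 .................bbbbbbbbbbbbb....................
```

Gripped at 59 N, pointer at row ~237 and clip at ~164. I'll pull smoothly to about 40 mm, then measure again.

>>> carry_out(plan=[{"translation": [0.3, 0.5, 0], "yaw": 0}, {"translation": [0.7, 0, 0], "yaw": 0}, {"translation": [1.5, 0, 0], "yaw": 0}, {"translation": [2, 0, 0], "yaw": 0}, {"translation": [2, 0, 0], "yaw": 0}, {"translation": [2, 0, 0], "yaw": 0}, {"translation": [2, 0, 0], "yaw": 0}, {"translation": [2, 0, 0], "yaw": 0}, {"translation": [2, 0, 0], "yaw": 0}, {"translation": [2, 0, 0], "yaw": 0}])

```text
time: 27.1
tool_pos: [0.5612, 0.2354, 0.0648]
orientation: [[-0.0, 1.0, -0.0], [1.0, 0.0, -0.002], [-0.002, -0.0, -1.0]]
force: [-2.3, -8.9, 7.8]
finger_gap: 0.285
gripper_force: 59.8
```

```bash
cat > mk.py <<'E'
from avg import *
from px import *
import sys
w=pickle.load(open(sys.argv[1],"rb")) if len(sys.argv)>1 else avg(4,"wrist")
c=w["color"].astype(float); red=np.clip(c[...,0]-np.maximum(c[...,1],c[...,2])-60,0,None)
K,d,R,tt=[np.array(w[k]) for k in("intrinsics","dist_coeffs","R","t")]
a=[]
for x in range(394,404,2):
    r=red[100:380,x]; q=np.where(r>20)[0]+100
    if len(q): a.append((x,round(float((r*np.arange(100,380)).sum()/r.sum()),2),len(q)))
print("clip",a); yc=np.median([v[1] for v in a]); print([atz(w,(396,yc),z).round(4) for z in (.044,.048,.055)])
lo=c.min(2); b=[]
for x in range(340,392,4):
    r=np.clip(lo[130:300,x]-135,0,None); q=np.where(r>0)[0]+130
    if len(q): b.append((x,round(float((r*np.arange(130,300)).sum()/r.sum()),2),int(q.min()),int(q.max())))
print("ptr",b); yp=np.median([v[1] for v in b if v[0]<380]); print(atz(w,(370,yp),.048).round(4))
E
python3 mk.py pics/w13.pkl; python3 mk.py; python3 -c "
from cell import *;s=state();print(s['finger_gap'],s['gripper_force'],s['force'])"
```

```text
clip [(394, 164.14, 8), (396, 164.18, 8), (398, 164.08, 8), (400, 164.14, 8), (402, 164.1, 8)]
[array([0.6313, 0.2658, 0.044 ]), array([0.6299, 0.2663, 0.048 ]), array([0.6275, 0.2672, 0.055 ])]
ptr [(340, 236.72, 234, 238), (344, 236.51, 234, 238), (348, 236.48, 234, 238), (352, 236.48, 234, 238), (356, 236.47, 234, 238), (360, 236.42, 234, 238), (364, 236.38, 234, 238), (368, 236.35, 234, 238), (372, 236.35, 234, 238), (376, 236.34, 234, 238), (380, 236.06, 234, 238), (384, 252.11, 245, 256), (388, 227.12, 199, 256)]
[0.6172 0.2188 0.048 ]
27.3 pos [0.56115 0.23554 0.06482] sd [1.e-05 7.e-05 2.e-05] F [-1.62 -7.44  8.08] [0.27 0.38 0.47] M [-1.15   0.116 -0.007]
clip [(394, 189.37, 8), (396, 189.37, 8), (398, 189.36, 8), (400, 189.38, 8), (402, 189.38, 8)]
[array([0.6326, 0.2653, 0.044 ]), array([0.6312, 0.2662, 0.048 ]), array([0.6287, 0.2676, 0.055 ])]
ptr [(340, 236.69, 234, 238), (344, 236.5, 234, 238), (348, 236.46, 234, 238), (352, 236.4, 234, 238), (356, 236.41, 234, 238), (360, 236.37, 234, 238), (364, 236.34, 234, 238), (368, 236.34, 234, 238), (372, 236.32, 234, 238), (376, 236.37, 234, 239), (380, 236.2, 234, 238), (384, 262.92, 245, 277), (388, 238.53, 202, 277)]
[0.6171 0.2346 0.048 ]
0.29035084103414255 59.78017330169678 [-1.25870653 -7.33518495  7.88602478]
```

>>> carry_out(plan=[{"translation": [0.8, 0, 0], "yaw": 0}, {"translation": [1.6, 0, 0], "yaw": 0}, {"translation": [2, 0, 0], "yaw": 0}, {"translation": [2, 0, 0], "yaw": 0}, {"translation": [2, 0, 0], "yaw": 0}, {"translation": [2, 0, 0], "yaw": 0}, {"translation": [2, 0, 0], "yaw": 0}, {"translation": [2, 0, 0], "yaw": 0}, {"translation": [2, 0, 0], "yaw": 0}, {"translation": [2, 0, 0], "yaw": 0}])

```text
time: 28.3
tool_pos: [0.5611, 0.2535, 0.0648]
orientation: [[-0.0, 1.0, -0.001], [1.0, 0.0, -0.002], [-0.002, -0.001, -1.0]]
force: [-3.0, -9.9, 9.6]
finger_gap: 0.284
gripper_force: 59.9
```

>>> carry_out(plan=[{"translation": [2, 0, 0], "yaw": 0}, {"translation": [2, 0, 0], "yaw": 0}, {"translation": [2, 0, 0], "yaw": 0}, {"translation": [2, 0, 0], "yaw": 0}, {"translation": [1.5, 0, 0], "yaw": 0}, {"translation": [0.8, 0, 0], "yaw": 0}, {"translation": [0.3, 0, 0], "yaw": 0}, {"translation": [0, 0, 0], "yaw": 0}, {"translation": [0, 0, 0], "yaw": 0}])

```text
time: 29.2
tool_pos: [0.561, 0.264, 0.0648]
orientation: [[-0.0, 1.0, -0.001], [1.0, 0.0, -0.002], [-0.002, -0.001, -1.0]]
force: [-4.1, -10.6, 9.0]
finger_gap: 0.285
gripper_force: 60.0
```

```bash
python3 mk.py; python3 -c "
from cell import *;s=state();print(s['finger_gap'],s['gripper_force'],s['force'])"
```

```text
29.4 pos [0.56102 0.264   0.06483] sd [1.e-05 0.e+00 1.e-05] F [ -3.48 -11.21   8.87] [0.58 0.52 1.27] M [-1.672  0.404  0.021]
clip [(394, 232.37, 7), (396, 232.35, 7), (398, 232.34, 7), (400, 232.36, 7), (402, 232.31, 7)]
[array([0.6353, 0.2645, 0.044 ]), array([0.6339, 0.2659, 0.048 ]), array([0.6313, 0.2684, 0.055 ])]
ptr [(340, 236.57, 234, 238), (344, 236.55, 234, 238), (348, 236.4, 234, 238), (352, 236.38, 234, 238), (356, 236.35, 234, 238), (360, 236.32, 234, 238), (364, 236.33, 234, 239), (368, 236.36, 234, 239), (372, 236.3, 234, 239), (376, 236.25, 234, 238), (380, 257.51, 234, 299), (384, 272.87, 246, 299), (388, 250.38, 201, 299)]
[0.6169 0.2632 0.048 ]
0.29012300675976566 59.955180287361145 [ -4.04464969 -11.58278213  10.30408484]
```

>>> carry_out(plan=[{"translation": [0.5, -0.2, 0], "yaw": 0}, {"translation": [1, 0, 0], "yaw": 0}, {"translation": [0.8, 0, 0], "yaw": 0}, {"translation": [0.4, 0, 0], "yaw": 0}, {"translation": [0, 0, 0], "yaw": 0}, {"translation": [0, 0, 0], "yaw": 0}, {"translation": [0, 0, 0], "yaw": 0}, {"translation": [0, 0, 0], "yaw": 0}])

```text
time: 30.2
tool_pos: [0.561, 0.2666, 0.0648]
orientation: [[-0.0, 1.0, -0.0], [1.0, 0.0, -0.002], [-0.002, -0.0, -1.0]]
force: [-2.0, -10.7, 8.4]
finger_gap: 0.289
gripper_force: 59.8
```

```bash
python3 mk.py; python3 - <<'E'
from cell import *
from px import *
s=state();print(s['finger_gap'],s['gripper_force'],s['force'])
t=camera("top")["color"]; sc=camera("scene")["color"]
amap(t,100,145,157,180); amap(sc,378,425,160,190)
amap(sc[::2,::2],135,200,80,135)
E
```

```text
30.4 pos [0.561   0.26662 0.06482] sd [1.e-05 1.e-05 1.e-05] F [ -1.09 -10.83   8.33] [0.79 0.45 0.55] M [-1.698  0.158  0.012]
clip [(394, 236.18, 7), (396, 236.18, 7), (398, 236.18, 7), (400, 236.18, 7), (402, 236.16, 7)]
[array([0.6356, 0.2644, 0.044 ]), array([0.6341, 0.2659, 0.048 ]), array([0.6316, 0.2685, 0.055 ])]
ptr [(340, 236.64, 234, 238), (344, 236.41, 234, 238), (348, 236.39, 234, 238), (352, 236.36, 234, 238), (356, 236.32, 234, 238), (360, 236.41, 234, 239), (364, 236.35, 234, 239), (368, 236.29, 234, 238), (372, 236.29, 234, 238), (376, 236.22, 234, 238), (380, 254.92, 234, 296), (384, 271.53, 246, 296), (388, 248.78, 203, 296)]
[0.6169 0.2658 0.048 ]
0.28965487871340917 59.788856506347656 [ -2.39161225 -11.4811923    7.90022144]
    0    5    1    5    2    5    3    5    4    
157 b............................................
158 #............................................
159 #b.............RRRR..........................
160 #b............RRRRR..........................
161 #g............RRR............................
162 ##gWWWWWWWWWW..R.WWWWWWWWWWWWWWWWWWWWWW
[... 5668 characters left out ...]

125 ..................................................bbbbbbbbbbbbbbb
126 ....................WW............................bbbbbbbbbbbbbbb
127 ..................................................bbbbbbbbbbbbbbb
128 ..................................................bbbbbbbbbbbbbbb
129 ..................................................bbbbbbbbbbbbbbb
130 .................................................bbbbbbbbbbbbbbbb
131 .................................................bbbbbbbbbbbbbbbb
132 .................................................bbbbbbbbbbbbbbbb
133 .................................................bbbbbbbbbbbbbbbb
134 ..................................................bbbbbbbbbbbbbbb
```

The pointer and clip agree to a fraction of a pixel in the wrist view (236.2 against 236.2) and in the top view (114.4 against 114.6). The grip is steady at about 60 N, so I'm handing the job in.

```bash
python3 -c "
from cell import *
print(sign_off())"
```

```text
the job is handed in; nothing more can be done
None
```

The job is handed in: the shaper was drawn along the whole seam and stood back in its hole. The gripper is holding the tail stop with its pointer on the red mark, a pull of about 47 mm. The first close on the handle was too high and missed it, so I reopened, lowered and gripped again.

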